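Put the amber filter over the lamp port and open the shutter

TASK

With a fingertip, push a spoke of the black four-armed filter carousel round, either way, until the amber filter lies over the white lamp port of its stand, so that the whole port is covered by the amber glass. Then push the red lever on the white shutter box sideways from the red dot over to the green dot, so that the shutter is open. Push gently, grasp nothing, do not lift the carousel off its seat, leave everything else on the bench where it stands, and take the hand clear at the end.

Things in the scene. Friction and masses are not known exactly. Their poses are not given: they have to be found in the camera images.
- stand: Fixed steel stand of the carousel. Origin on the bench under the carousel's vertical axis; its x axis points (level) from that axis to the lamp port. Round pedestal 56 mm across, 28 mm high, a low foot, and round the port a grey block 44 mm wide, from 70 to 140 mm along x, 24 mm high.
- port (a point): Centre of the lamp port: a white disc 14 mm across with a black rim, on top of the grey block, 24 mm above the bench and 100 mm from the carousel's axis. A white line on the block beyond it points at it.
- hub (a point): Point on the carousel's vertical axis at mid-height of its spokes, 41 mm above the bench. Hub 36 mm across; its black cap tops out 79 mm above the bench. Four black spokes at 90 degrees: 8 mm wide, 35 to 47 mm above the bench, bare between 18 and 82 mm from the axis; each ends in a black ring 36 mm across, 12 mm high, centred 100 mm from the axis.
- amber (a point): Centre of the amber filter (glass 28 mm across) at the end of its spoke, 100 mm from the axis, 41 mm above the bench; moves with the carousel. Counterclockwise from above, the other rings hold green glass, blue glass and nothing.
- wheel (a joint): Turn of the carousel, rad, growing counterclockwise seen from above. At 0 amber is opposite the port; at +3.14 or -3.14 exactly over it. Stops only at -6.2 and +6.2. Takes about 0.06 N m (1 to 2 N at a spoke) and stays where it is left.
- seat (a joint): How far the carousel has been lifted off its seat (m): 0 when seated; only its weight holds it down.
- shutter_unit: White shutter box, fixed, 100 mm (x) by 130 mm (y), 45 mm high; origin on the bench under its centre. The red lever swings level above its top; a red dot marks shut, a green dot open.
- shutter_lever (a joint): Angle of the red lever, rad, growing counterclockwise seen from above: 0 is shut (points at the red dot), 1.2 points at the green dot, the stop is at 1.4. Stays where it is left; about 1 N at the middle of the lever moves it.
- lever_pivot (a point): The lever's vertical axis at the lever's mid-height, 61 mm above the bench; the round hub here is 20 mm across, up to 69 mm above the bench.
- lever_tip (a point): Free end of the red lever, 70 mm from the pivot, mid-height. The lever is 9 mm wide and spans 55 to 67 mm above the bench, 10 mm above the box top.
- open_mark (a point): Green dot, 12 mm across, on top of the shutter box, 78 mm from the pivot.
- lens_post: Bystander: upright lens on a post, 88 mm high, foot 40 mm across, loose. Leave it where it stands.
- mirror_post: Bystander: upright mirror mount on a post, 84 mm high, foot 40 mm across, loose. Leave it where it stands.
- bottle: Bystander: white bottle with a blue cap, 36 mm across, 75 mm high, behind the shutter box. Leave it where it stands.
- lens_case: Bystander: grey case 60 x 50 x 28 mm, loose. Leave it where it stands.
- post_holder: Bystander: upright steel cylinder 30 mm across, 55 mm high, loose. Leave it where it stands.
- driver: Bystander: screwdriver with a yellow handle, lying. Leave it where it stands.
- marker: Bystander: black marker about 135 mm long, lying. Leave it where it stands.
There are look-alikes about, which are no part of the job. Leave any turquoise or yellow look-alike of the shutter_unit alone.

How it is judged:
By the outcome, as a careful person would: the job done as asked, in the order asked, and still so for the second after the job is handed in, with the robot touching nothing.
It also fails if it takes over 72 s, if anything falls off the work surface, if the arm or the gripper's body presses on something with over 40 N, if the wrist force passes 120 N, or if a joint passes its speed limit or range.

ROBOT

A 7-joint arm with a two-finger parallel gripper is mounted at the origin on the work surface. World frame = base frame: x ahead of the robot, y to its left, z up, the work surface at z = 0. Lengths are in m, angles in rad, forces in N, time in s.
With the tool pointing down it reaches from about 0.425 to 0.8 m from the base axis. Payload 8.3 kg.
Tool frame: the origin (TCP) lies midway between the tips of the shut fingers; the grasp point (between the pads) lies 19 mm behind it; y points along the fingers, x is the direction in which the jaws open and shut, and the axes are right-handed (so a half turn about y gives the same grasp; the last joint's range is limited). The gripper opens to 85 mm and grips with 20 to 120 N. Pads are 22 mm wide; open, the fingers measure 114 mm over their backs; the gripper's body (76 mm by 85 mm) begins 54 mm behind the grasp point. The pads swing forward as they close: fully open they stand 13 mm farther back than shut.
Start: joints at [-1.216, 0.383, 0.016, 1.37, -0.006, 1.388, -0.046], TCP at [0.254, 0.571, 0.193] pointing down, gripper open.
Joint ranges: [-2.95, 2.95], [-0.25, 2.06], [-1.52, 1.56], [0.18, 2.33], [-1.44, 4.58], [0.02, 2.06], [-3.01, 3.01]. Speed limits (rad/s): [2.39, 2.39, 3.01, 3.01, 3.14, 3.14, 3.14].

INTERFACE

Orientations are given as a unit quaternion [w, x, y, z].
In Python, from cell import * gives the robot as it stands.
- The arm moves only by the shell command python3 -m handwheel 'ROWS' [FORCE]. ROWS is JSON, a list of rows, each an object with "dp": the shift along the tool's x, y, z in m, a list of three; "angular": the turn, a rotation vector about the tool's x, y, z in rad, a list of three; "fingers": the opening, from -1 (shut) to 1 (fully open). In form: [{"dp": [tx, ty, tz], "angular": [ax, ay, az], "fingers": fingers}, ...]. A call has exactly 5 rows; each row shifts and turns the commanded pose from where the row before left it, along the tool's axes as they then stand; what a row does not reach is not made up. A row lasts 1/10 s, in which the tool goes at most 50 mm and 8.59 degrees, less where a joint would pass 70% of its speed; a pose out of reach is approached as far as the arm can. A call with a gripper value outside its range is refused whole. The fingers move at their own pace and stop on an object; FORCE is the grip in N (left out, the last holds). Time passes only in rows, so rows that do not move let the fingers close, or fill a call up. It gives the time, the measured TCP pose, the force and the opening at its end, in the units of the state.
- state(): the state, without advancing time (a new reading comes with each control period).
- capture(name): name is "scene" or "side" or "wrist"; returns a dict with "color" (400x640x3 uint8, red, green, blue), "range_z" (400x640 float32, m along the optical axis (not along the pixel's ray), 0 where there is no reading), "fx", "fy", "cx", "cy" (pixels), "R" (3x3) and "t" (3): a world point X has camera coordinates R X + t. Camera axes: x right, y down, z forward; pixel columns grow to the right and rows downward; lengths in m; the calibration is good to about 2 mm. A picture is of the moment at which its call begins.
- sign_off(): hands the job in, once; it reports no verdict.
The state is a dict: "time": time; "joints": joint angles; "joint_vel": joint speeds; "tau": joint torques, N m; "eef_pos": TCP position; "ee_rot": TCP orientation; "wrist_force": force on the tool from outside, world axes, zero at the start; "wrist_torque": the same for the moment, N m; "finger_gap": finger opening in m.
Only numpy, scipy, OpenCV 4.12 (cv2) and the standard library are available. Lean on these libraries where they do the work, as an engineer would, in place of code of your own. Each camera call takes 0.05 s, during which the arm holds its last target.

## Working session

There is one attempt and no reset: what is moved stays moved. The work goes in short steps, Python scripts to look and compute and a shell command to move; the robot and the scene stay as the last step left them, time stands still between calls to the robot, and variables do not carry over. Pictures are saved under pics/ and viewed, and the job is handed in when it is done.

```bash
mkdir -p pics; ls; python3 - <<'E'
from cell import *
import cv2
print(state())
for n in ["scene","side","wrist"]:
    c=capture(n); cv2.imwrite(f"pics/{n}0.png",c["color"][:,:,::-1]); print(n,c["fx"],c["cx"],c["cy"],c["R"],c["t"])
E
```

```text
pics
{'time': 0.0, 'joints': array([-1.21589749,  0.3842583 ,  0.01637956,  1.37114129, -0.00625889,
        1.38819243, -0.04648   ]), 'joint_vel': array([ 0.00027369,  0.00046028, -0.00060217, -0.00015319,  0.00160822,
       -0.00109864,  0.00222789]), 'tau': array([-1.94814420e-03, -6.27602792e+01,  8.43056850e-01, -3.71818864e+01,
        1.64255913e-02,  1.43511157e-02,  4.37233678e-05]), 'eef_pos': array([0.25334872, 0.57072669, 0.19187226]), 'ee_rot': array([-0.59240618,  0.59320317,  0.38490126, -0.38602582]), 'wrist_force': array([-0.8341772 , -0.05181019,  0.3615236 ]), 'wrist_torque': array([-0.0091029 , -0.03996029, -0.00096233]), 'finger_gap': 0.08526109877076853}
scene 371.00898938576233 318.410033772058 200.06796816637836 [[-0.42075757  0.90717258  0.00098812]
 [ 0.68816879  0.3198903  -0.65122493]
 [-0.59108949 -0.27332783 -0.75888412]] [ 0.2227772  -0.31712648  1.40268976]
side 456.06446398480944 312.5510291407719 209.59832435956912 [[ 0.99127416 -0.13156259 -0.00817489]
 [-0.07202855 -0.48868067 -0.86948438]
 [ 0.11039671  0.86248623 -0.49389278]] [-0.51203994  0.12192105  1.39794073]
wrist 352.39761453822007 315.21885736230513 201.92137221364985 [[ 0.40538061  0.91414553 -0.00212516]
 [ 0.87788257 -0.38864929  0.27977476]
 [ 0.25492891 -0.1152809  -0.96006331]] [-0.62489243 -0.03575971  0.37998625]
```

View pics/scene0.png

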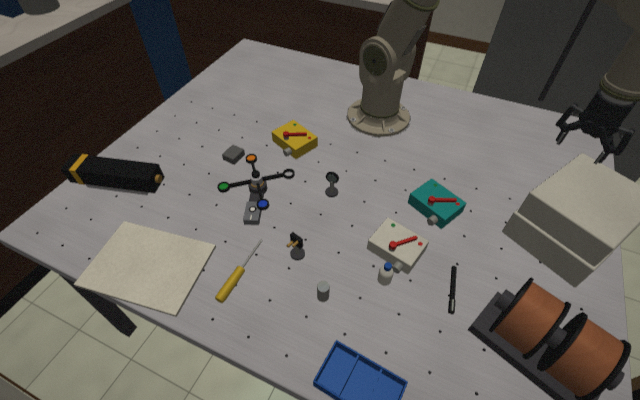

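View pics/side0.png

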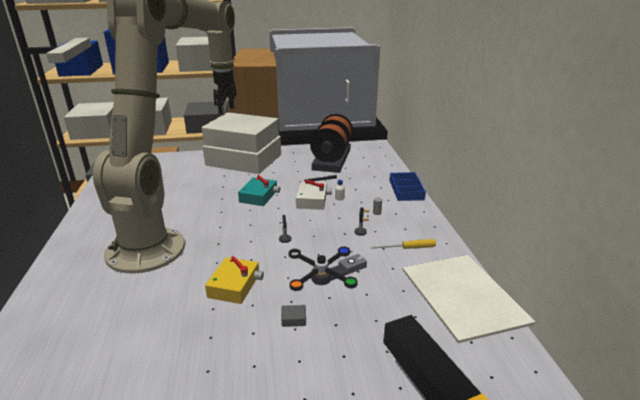

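View pics/wrist0.png

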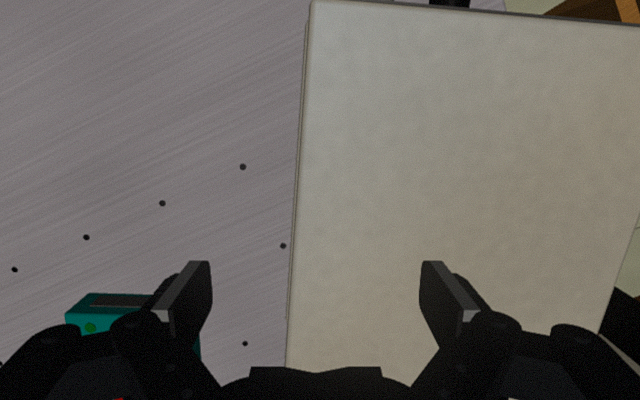

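```bash
python3 - <<'E'
import cv2
a=cv2.imread("pics/scene0.png"); b=cv2.imread("pics/side0.png")
def z(i,u,v,w,h,s): return cv2.resize(i[v:v+h,u:u+w],None,fx=s,fy=s,interpolation=cv2.INTER_CUBIC)
cv2.imwrite("pics/c1.png",z(a,205,140,100,90,8)[:600])
cv2.imwrite("pics/c2.png",z(a,355,210,90,75,8))
cv2.imwrite("pics/c3.png",z(b,280,235,100,70,8))
E
```

```text
(no output)
```

View pics/c1.png

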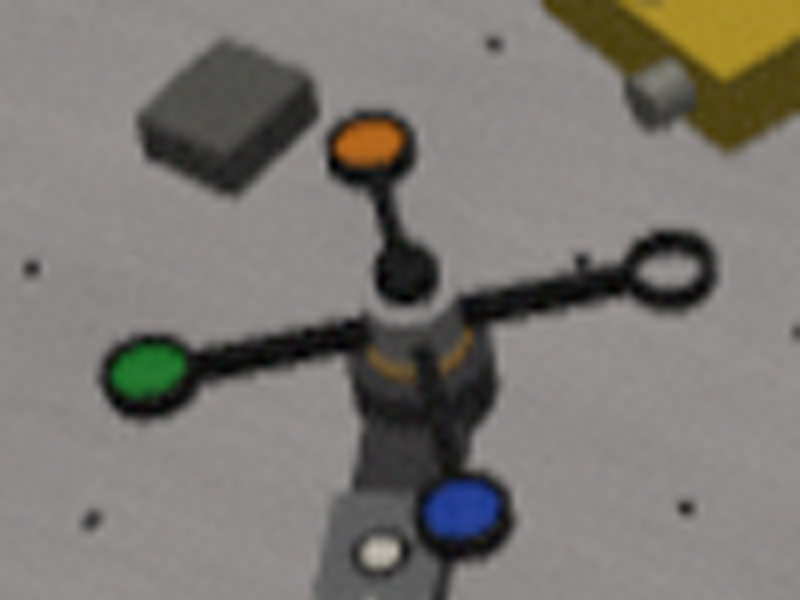

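View pics/c2.png

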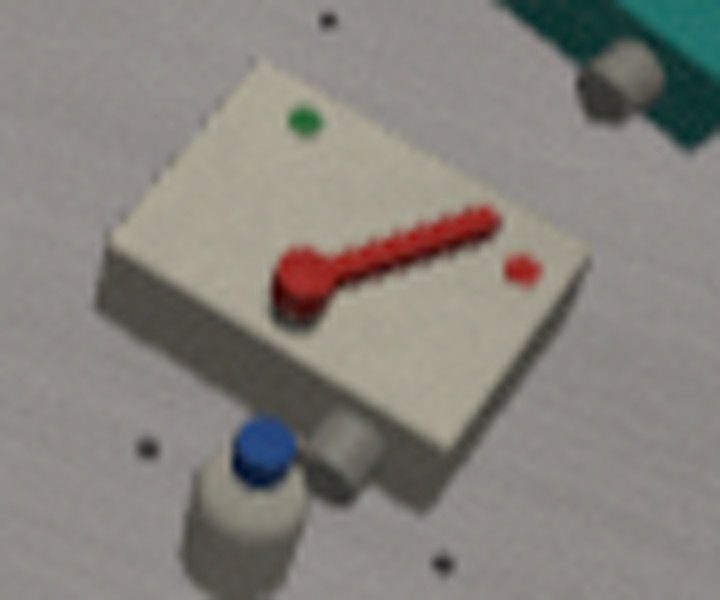

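View pics/c3.png

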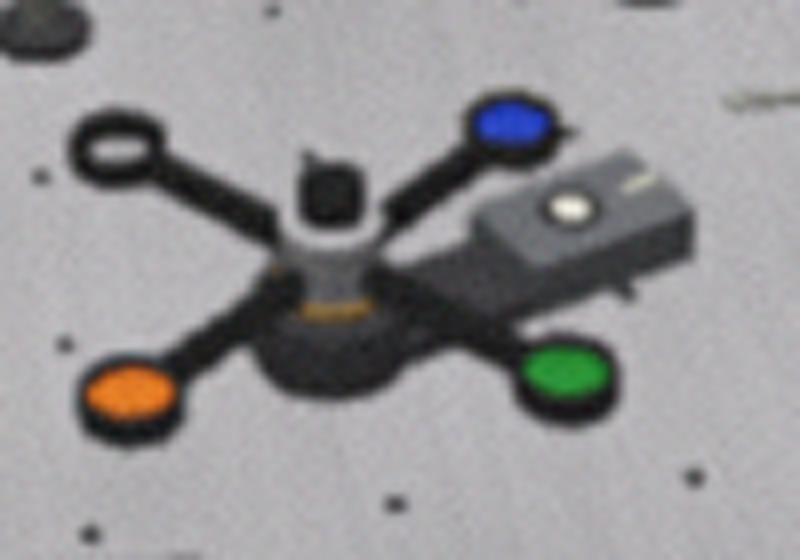

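```bash
cat > h.py <<'E'
from cell import *
import numpy as np
from scipy.spatial.transform import Rotation as Ro
def ray(c,u,v,z):
    d=c["R"].T@np.array([(u-c["cx"])/c["fx"],(v-c["cy"])/c["fy"],1.0]); o=-c["R"].T@c["t"]
    return o+d*(z-o[2])/d[2]
def proj(c,X):
    p=c["R"]@np.asarray(X)+c["t"]; return c["fx"]*p[0]/p[2]+c["cx"],c["fy"]*p[1]/p[2]+c["cy"]
def toolR(s=None):
    q=np.array((s or state())["ee_rot"]); return Ro.from_quat([q[1],q[2],q[3],q[0]]).as_matrix()
E
python3 - <<'E'
from h import *
np.set_printoptions(precision=4,suppress=True)
s=capture("scene"); d=capture("side")
S={'amber':(371,144,.043),'blue':(462,510,.043),'green':(148,370,.043),'empty':(670,270,.047),'port':(380,551,.024)}
D={'amber':(130,392,.043),'blue':(512,125,.043),'green':(567,372,.043),'empty':(118,148,.047),'port':(570,208,.024)}
P={}
for k in S:
    a=ray(s,205+S[k][0]/8-.5,140+S[k][1]/8-.5,S[k][2]); b=ray(d,280+D[k][0]/8-.5,235+D[k][1]/8-.5,D[k][2])
    P[k]=(a+b)/2; print(k,a,b)
c=np.mean([P[k] for k in ('amber','blue','green','empty')],0); print('hub',c)
for k in P:
    v=P[k]-c; print(k,np.hypot(v[0],v[1]),np.degrees(np.arctan2(v[1],v[0])))
for k,(x,y,z) in dict(green=(305,122,.045),red=(522,270,.045),piv=(303,270,.069),tip=(488,220,.067)).items(): print(k,ray(s,355+x/8-.5,210+y/8-.5,z))
print(toolR())
for k,(u,v,z) in dict(lens_top=(332,176,.08),lensfoot=(331,190,0.),case=(233,154,.028),yel=(287,150,.04),mirror=(297,252,0),holder=(323,288,.055),bottle=(388,268,.075)).items(): print(k,ray(s,u,v,z))
E
```

```text
amber [ 0.4346 -0.283   0.043 ] [ 0.4355 -0.2828  0.043 ]
blue [ 0.5854 -0.1519  0.043 ] [ 0.5865 -0.1518  0.043 ]
green [ 0.5756 -0.2933  0.043 ] [ 0.5774 -0.2927  0.043 ]
empty [ 0.4502 -0.1389  0.047 ] [ 0.4445 -0.1515  0.047 ]
port [ 0.6019 -0.1791  0.024 ] [ 0.6028 -0.1786  0.024 ]
hub [ 0.5112 -0.2182  0.044 ]
amber 0.09992097220473005 -139.68579854333836
blue 0.09995902199119756 41.61581915225647
green 0.0992989810794422 -48.869807946066494
empty 0.09702877094915353 131.15652404469327
port 0.09923249813089047 23.365944113528563
green [0.5032 0.2112 0.045 ]
red [0.5314 0.2941 0.045 ]
piv [0.5788 0.2305 0.069 ]
tip [0.5335 0.2788 0.067 ]
[[ 0.4057 -0.0004 -0.914 ]
 [ 0.914  -0.0008  0.4057]
 [-0.0009 -1.      0.    ]]
lens_top [ 0.4344 -0.0004  0.08  ]
lensfoot [ 0.4189 -0.008   0.    ]
case [ 0.4319 -0.3557  0.028 ]
yel [ 0.3511 -0.1965  0.04  ]
mirror [ 0.6664 -0.0007  0.    ]
holder [0.7603 0.119  0.055 ]
bottle [0.6561 0.243  0.075 ]
```

```bash
python3 - <<'E'
import cv2
b=cv2.imread("pics/side0.png")
cv2.imwrite("pics/c4.png",cv2.resize(b[165:240,225:325],None,fx=8,fy=8,interpolation=cv2.INTER_CUBIC))
cv2.imwrite("pics/c5.png",cv2.resize(b[165:240,285:385],None,fx=8,fy=8,interpolation=cv2.INTER_CUBIC))
E
```

```text
(no output)
```

View pics/c5.png

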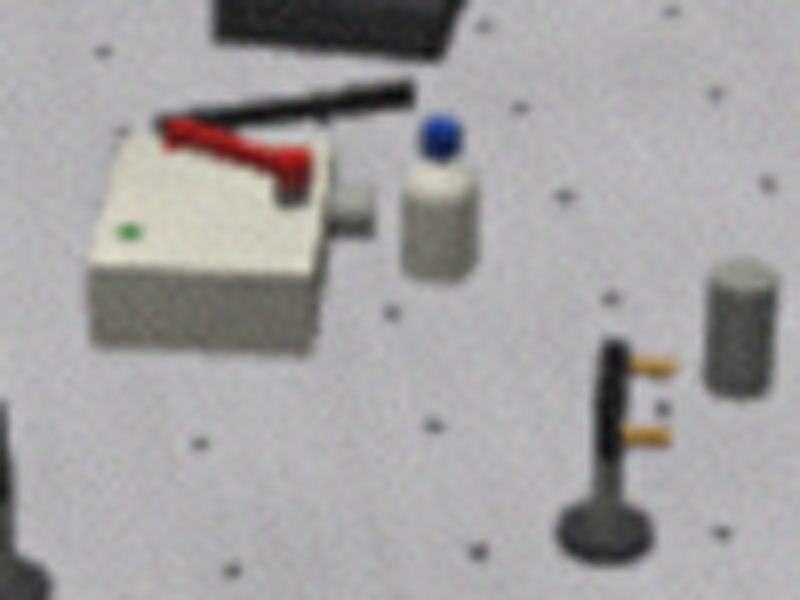

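```bash
cat >> h.py <<'E'
from scipy.optimize import fsolve
def plan(target,phi_deg,n):
    """constant per-row dp, turn (about y) to reach target (xyz) with tool x at heading phi"""
    s=state(); R=toolR(s); p=np.array(s["eef_pos"]); phi0=np.degrees(np.arctan2(R[1,0],R[0,0]))
    tot=(phi_deg-phi0+180)%360-180; a=-np.radians(tot)/n
    def f(dp):
        q,r=p.copy(),R.copy()
        for _ in range(n): q=q+r@dp; r=r@Ro.from_rotvec([0,a,0]).as_matrix()
        return q-target
    dp=fsolve(f,np.zeros(3)); print("phi0",phi0,"dp",dp.round(4),"ay",round(a,4),"mm",np.linalg.norm(dp)*1e3)
E
python3 - <<'E'
from h import *
plan(np.array([.4496,-.2261,.192]),-82,25)
E
```

```text
phi0 66.06511628718154 dp [ 0.0142  0.     -0.0418] ay 0.1034 mm 44.111124281886845
```

```bash
for i in 1; do python3 -m handwheel '[{"dp":[0.014,0,-0.042],"angular":[0,0.103,0],"fingers":-1},{"dp":[0.014,0,-0.042],"angular":[0,0.103,0],"fingers":-1},{"dp":[0.014,0,-0.042],"angular":[0,0.103,0],"fingers":-1},{"dp":[0.014,0,-0.042],"angular":[0,0.103,0],"fingers":-1},{"dp":[0.014,0,-0.042],"angular":[0,0.103,0],"fingers":-1}]'; done; python3 -c "
from h import *
plan(np.array([.4496,-.2261,.192]),-82,20)"
```

```text
time: 0.75
eef_pos: [0.464, 0.5056, 0.1924]
ee_rot: [-0.672, 0.672, 0.22, -0.221]
wrist_force: [-0.4, 1.2, -1.2]
finger_gap: 0.0123
phi0 36.35666107799177 dp [ 0.0141  0.     -0.0417] ay 0.1033 mm 43.990434262230984
```

Works well; continue the same way.

```bash
python3 -m handwheel '[{"dp":[0.014,0,-0.042],"angular":[0,0.103,0],"fingers":-1},{"dp":[0.014,0,-0.042],"angular":[0,0.103,0],"fingers":-1},{"dp":[0.014,0,-0.042],"angular":[0,0.103,0],"fingers":-1},{"dp":[0.014,0,-0.042],"angular":[0,0.103,0],"fingers":-1},{"dp":[0.014,0,-0.042],"angular":[0,0.103,0],"fingers":-1}]'
python3 -m handwheel '[{"dp":[0.014,0,-0.042],"angular":[0,0.103,0],"fingers":-1},{"dp":[0.014,0,-0.042],"angular":[0,0.103,0],"fingers":-1},{"dp":[0.014,0,-0.042],"angular":[0,0.103,0],"fingers":-1},{"dp":[0.014,0,-0.042],"angular":[0,0.103,0],"fingers":-1},{"dp":[0.014,0,-0.042],"angular":[0,0.103,0],"fingers":-1}]'; python3 -c "
from h import *
plan(np.array([.4496,-.2261,.192]),-82,10)"
```

```text
time: 1.25
eef_pos: [0.6135, 0.3451, 0.1923]
ee_rot: [-0.706, 0.706, 0.042, -0.042]
wrist_force: [0.5, -0.2, -1.0]
finger_gap: -0.0003
time: 1.75
eef_pos: [0.6646, 0.1318, 0.1924]
ee_rot: [-0.693, 0.693, -0.139, 0.139]
wrist_force: [0.8, 0.4, 1.4]
finger_gap: -0.0
phi0 -22.70518866254655 dp [ 0.0138  0.0001 -0.0414] ay 0.1035 mm 43.651266114239625
```

```bash
python3 -m handwheel '[{"dp":[0.014,0,-0.0415],"angular":[0,0.1035,0],"fingers":-1},{"dp":[0.014,0,-0.0415],"angular":[0,0.1035,0],"fingers":-1},{"dp":[0.014,0,-0.0415],"angular":[0,0.1035,0],"fingers":-1},{"dp":[0.014,0,-0.0415],"angular":[0,0.1035,0],"fingers":-1},{"dp":[0.014,0,-0.0415],"angular":[0,0.1035,0],"fingers":-1}]'
python3 -c "
from h import *
plan(np.array([.4496,-.2261,.192]),-82,5)"
```

```text
time: 2.25
eef_pos: [0.6051, -0.0769, 0.1927]
ee_rot: [-0.634, 0.635, -0.312, 0.312]
wrist_force: [0.4, 0.0, 1.1]
finger_gap: 0.0001
phi0 -52.37365975734563 dp [ 0.0135  0.0001 -0.0414] ay 0.1034 mm 43.571602543979616
```

```bash
python3 -m handwheel '[{"dp":[0.0135,0,-0.0415],"angular":[0,0.1035,0],"fingers":-1},{"dp":[0.0135,0,-0.0415],"angular":[0,0.1035,0],"fingers":-1},{"dp":[0.0135,0,-0.0415],"angular":[0,0.1035,0],"fingers":-1},{"dp":[0.0135,0,-0.0415],"angular":[0,0.1035,0],"fingers":-1},{"dp":[0.0135,0,-0.0415],"angular":[0,0.1035,0],"fingers":-1}]'
python3 - <<'E'
from h import *
import cv2
print(state()["joints"].round(2))
plan(np.array([.4496,-.2261,.192]),-82,5)
c=capture("wrist"); cv2.imwrite("pics/w1.png",c["color"][:,:,::-1])
E
```

```text
time: 2.75
eef_pos: [0.4492, -0.2265, 0.1928]
ee_rot: [-0.533, 0.534, -0.464, 0.464]
wrist_force: [1.2, -1.5, 1.4]
finger_gap: 0.0002
[-0.34  0.14  0.83  1.73 -0.11  1.32 -0.92]
phi0 -82.04590877929064 dp [-0.0001  0.0002  0.0001] ay -0.0002 mm 0.19641014892441283
```

View pics/w1.png

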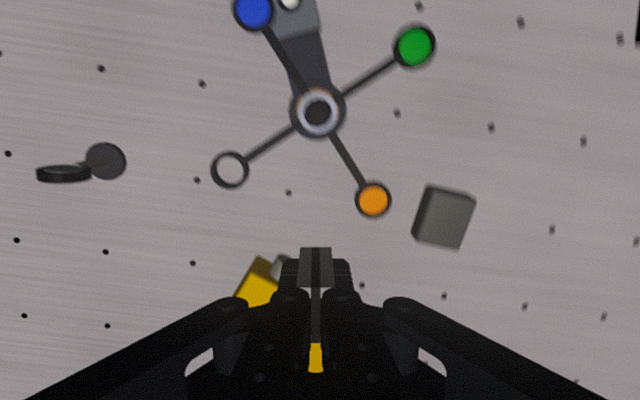

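```bash
python3 - <<'E'
from h import *
c=capture("wrist")
for k,(u,v,z) in dict(amber=(373,200,.045),green=(414,46,.045),blue=(253,9,.045),empty=(230,170,.047),cap=(317,111,.079)).items(): print(k,ray(c,u,v,z).round(4))
plan(np.array([.4496,-.2261,.037]),-82,5)
E
```

```text
amber [ 0.4255 -0.2897  0.045 ]
green [ 0.5661 -0.3014  0.045 ]
blue [ 0.5777 -0.1617  0.045 ]
empty [ 0.4385 -0.1504  0.047 ]
cap [ 0.5032 -0.2249  0.079 ]
phi0 -82.48899745338564 dp [-0.0006  0.0313  0.0009] ay -0.0017 mm 31.29238884757244
```

```bash
python3 - <<'E'
from h import *
import cv2
print(state()["joint_vel"].round(3), state()["eef_pos"])
c=capture("wrist"); cv2.imwrite("pics/w2.png",c["color"][:,:,::-1])
c=capture("wrist")
for k,X in dict(hub=(.511,-.2175,.079),amber=(.435,-.283,.045),port=(.6024,-.1788,.024),blue=(.586,-.152,.045)).items(): print(k,proj(c,X))
E
```

```text
[-0.028  0.056 -0.09  -0.061 -0.069 -0.007  0.065] [ 0.44567268 -0.22993508  0.19336562]
hub (np.float64(315.66443414201706), np.float64(108.71318129901233))
amber (np.float64(371.5854193719034), np.float64(197.44238938631156))
port (np.float64(286.7020767990633), np.float64(-4.908846467851362))
blue (np.float64(250.71588239591586), np.float64(4.867018141405794))
```

View pics/w2.png

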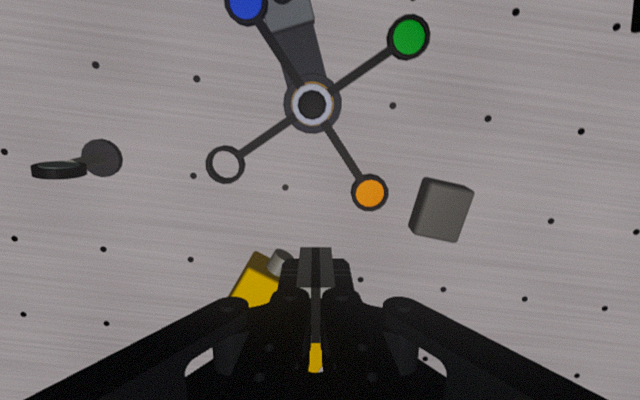

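```bash
python3 -m handwheel '[{"dp":[0,0.03,0],"angular":[0,0,0],"fingers":-1},{"dp":[0,0.03,0],"angular":[0,0,0],"fingers":-1},{"dp":[0,0.03,0],"angular":[0,0,0],"fingers":-1},{"dp":[0,0.02,0],"angular":[0,0,0],"fingers":-1},{"dp":[0,0.005,0],"angular":[0,0,0],"fingers":-1}]'
python3 - <<'E'
from h import *
plan(np.array([.4496,-.2261,.037]),-82,5)
E
```

```text
time: 3.45
eef_pos: [0.4502, -0.2232, 0.0754]
ee_rot: [-0.535, 0.536, -0.463, 0.461]
wrist_force: [-0.4, 0.1, 0.7]
finger_gap: -0.0
phi0 -81.57310061777615 dp [ 0.0006  0.0077 -0.0002] ay 0.0015 mm 7.704480439420544
```

```bash
python3 -m handwheel '[{"dp":[0,0.012,0],"angular":[0,0,0],"fingers":-1},{"dp":[0,0.012,0],"angular":[0,0,0],"fingers":-1},{"dp":[0,0.012,0],"angular":[0,0,0],"fingers":-1},{"dp":[0,0,0],"angular":[0,0,0],"fingers":-1},{"dp":[0,0,0],"angular":[0,0,0],"fingers":-1}]'
python3 - <<'E'
from h import *
import cv2
s=state();print(s["eef_pos"],s["joint_vel"].round(3))
plan(np.array([.4496,-.2261,.037]),-82,5)
c=capture("wrist"); cv2.imwrite("pics/w3.png",c["color"][:,:,::-1])
c=capture("side"); cv2.imwrite("pics/s3.png",cv2.resize(c["color"][230:310,270:390,::-1],None,fx=6,fy=6))
E
```

```text
time: 3.95
eef_pos: [0.4506, -0.2252, 0.0419]
ee_rot: [-0.534, 0.535, -0.463, 0.463]
wrist_force: [-0.5, 0.4, -0.8]
finger_gap: -0.0001
[ 0.45060756 -0.22519599  0.04189609] [-0.002 -0.013  0.007 -0.011  0.002  0.002 -0.002]
phi0 -81.770525050575 dp [ 0.0002  0.001  -0.0002] ay 0.0008 mm 1.015955758726008
```

View pics/w3.png

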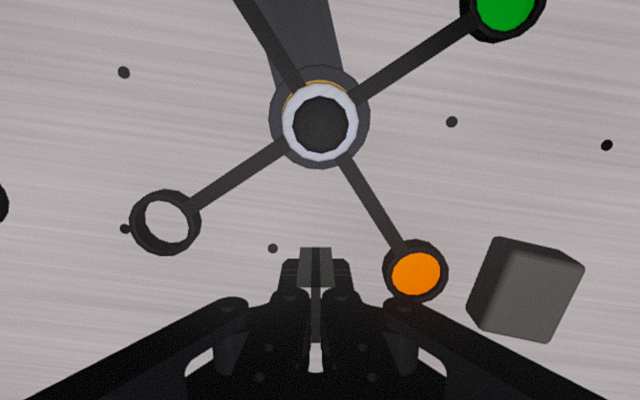

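View pics/s3.png

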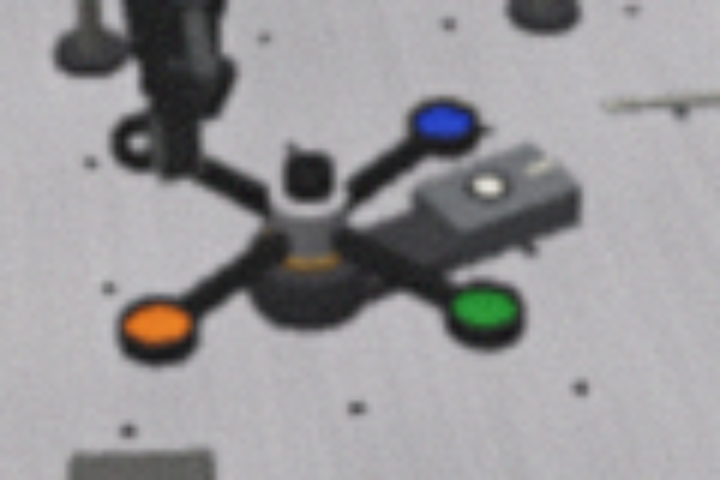

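```bash
python3 -m handwheel '[{"dp":[0,0.005,0],"angular":[0,0,0],"fingers":-1},{"dp":[0.0043,0,0.00015],"angular":[0,-0.07,0],"fingers":-1},{"dp":[0.0043,0,0.00015],"angular":[0,-0.07,0],"fingers":-1},{"dp":[0.0043,0,0.00015],"angular":[0,-0.07,0],"fingers":-1},{"dp":[0.0043,0,0.00015],"angular":[0,-0.07,0],"fingers":-1}]'
python3 -m handwheel '[{"dp":[0.0032,0,0.0001],"angular":[0,-0.052,0],"fingers":-1},{"dp":[0.0032,0,0.0001],"angular":[0,-0.052,0],"fingers":-1},{"dp":[0.0032,0,0.0001],"angular":[0,-0.052,0],"fingers":-1},{"dp":[0.0032,0,0.0001],"angular":[0,-0.052,0],"fingers":-1},{"dp":[0.0032,0,0.0001],"angular":[0,-0.052,0],"fingers":-1}]'
cat >> h.py <<'E'
def pol():
    s=state(); p=np.array(s["eef_pos"])-[.511,-.2175,0]; R=toolR(s)
    print("r",np.hypot(p[0],p[1]).round(4),"th",np.degrees(np.arctan2(p[1],p[0])).round(1),"z",p[2].round(4),"phi",np.degrees(np.arctan2(R[1,0],R[0,0])).round(1),"F",s["wrist_force"].round(1),"j",s["joints"].round(2),"tilt",(R[:,1]).round(3))
E
python3 - <<'E'
from h import *
import cv2
pol()
c=capture("wrist"); cv2.imwrite("pics/w4.png",c["color"][:,:,::-1])
E
```

```text
time: 4.55
eef_pos: [0.4557, -0.2417, 0.0369]
ee_rot: [0.595, -0.594, 0.383, -0.383]
wrist_force: [0.6, -1.0, 0.2]
finger_gap: 0.0001
time: 5.05
eef_pos: [0.4642, -0.2552, 0.0369]
ee_rot: [0.639, -0.639, 0.303, -0.303]
wrist_force: [0.8, -0.6, -0.3]
finger_gap: -0.0002
r 0.0601 th -141.2 z 0.0369 phi -50.7 F [ 0.8 -0.6 -0.3] j [-0.1   0.37  0.66  1.85 -0.26  1.01 -0.22] tilt [ 0. -0. -1.]
```

View pics/w4.png

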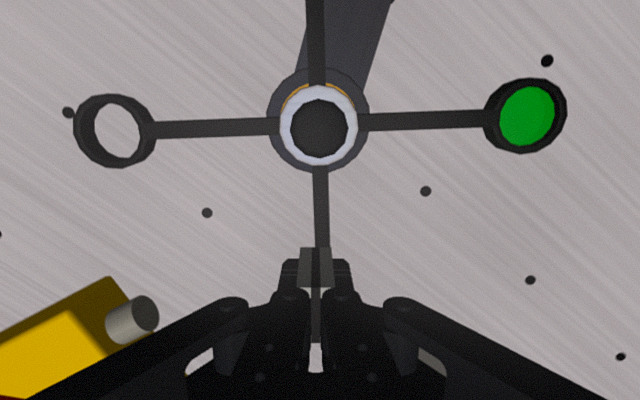

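```bash
python3 - <<'E'
from h import *
import cv2
c=capture("side"); cv2.imwrite("pics/s4.png",cv2.resize(c["color"][230:310,270:390,::-1],None,fx=6,fy=6,interpolation=cv2.INTER_CUBIC))
print(proj(c,state()["eef_pos"]))
c=capture("scene"); cv2.imwrite("pics/t4.png",cv2.resize(c["color"][140:230,205:305,::-1],None,fx=6,fy=6,interpolation=cv2.INTER_CUBIC))
w=capture("wrist");print(proj(w,state()["eef_pos"]))
E
```

```text
(np.float64(305.56462530442025), np.float64(277.8458102613058))
(np.float64(317.05621755695796), np.float64(234.14957057919946))
```

View pics/s4.png

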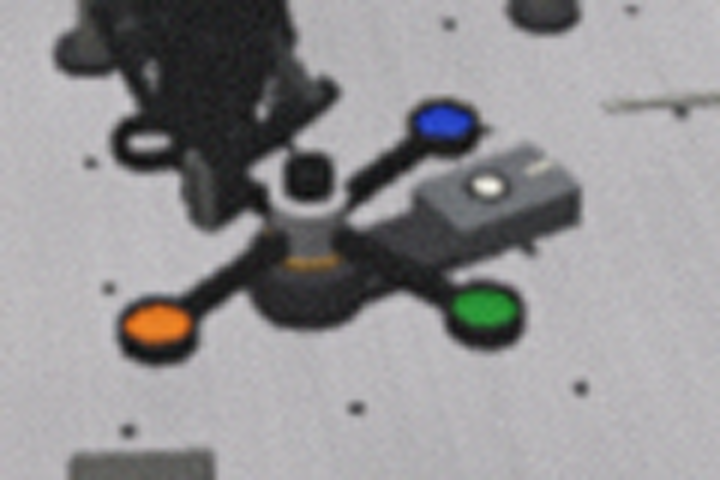

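View pics/t4.png

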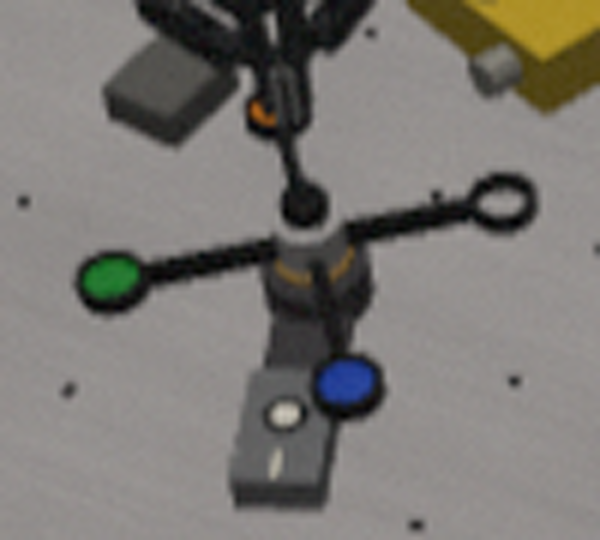

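```bash
python3 - <<'E'
from h import *
def bp(c,u,v):
    d=c["range_z"][v,u]; return c["R"].T@(d*np.array([(u-c["cx"])/c["fx"],(v-c["cy"])/c["fy"],1])-c["t"])
c=capture("side")
for u,v in [(303,262),(304,265),(304,266),(305,267),(306,265),(302,258)]: print(u,v,bp(c,u,v).round(4))
w=capture("wrist")
for u,v in [(305,250),(327,250),(305,260),(325,270),(305,285),(320,220),(340,122)]: print('w',u,v,bp(w,u,v).round(4))
s=capture("scene")
for u,v in [(252,157),(253,160),(253,158),(255,158)]: print('s',u,v,bp(s,u,v).round(4))
print(state()["eef_pos"])
E
```

```text
303 262 [ 0.4575 -0.2644  0.0959]
304 265 [ 0.4595 -0.2678  0.0887]
304 266 [ 0.4594 -0.2687  0.0862]
305 267 [ 0.4623 -0.2647  0.0797]
306 265 [ 0.4646 -0.2684  0.0886]
302 258 [ 0.4552 -0.264   0.1085]
w 305 250 [ 0.4693 -0.2436  0.0835]
w 327 250 [ 0.4751 -0.2507  0.0834]
w 305 260 [ 0.4699 -0.2435  0.094 ]
w 325 270 [ 0.4744 -0.2496  0.1015]
w 305 285 [ 0.4701 -0.2441  0.1126]
w 320 220 [ 0.474  -0.2484  0.0475]
w 340 122 [ 0.5181 -0.2221  0.0749]
s 252 157 [ 0.4745 -0.2464  0.0928]
s 253 160 [ 0.4714 -0.2471  0.0776]
s 253 158 [ 0.4717 -0.2455  0.0868]
s 255 158 [ 0.4636 -0.2444  0.0804]
[ 0.46386903 -0.25491955  0.03688079]
```

```bash
python3 -m handwheel '[{"dp":[-0.0053,0,0.0002],"angular":[0,0.087,0],"fingers":-1},{"dp":[-0.0053,0,0.0002],"angular":[0,0.087,0],"fingers":-1},{"dp":[-0.0053,0,0.0002],"angular":[0,0.087,0],"fingers":-1},{"dp":[-0.0053,0,0.0002],"angular":[0,0.087,0],"fingers":-1},{"dp":[-0.0053,0,0.0002],"angular":[0,0.087,0],"fingers":-1}]'
python3 - <<'E'
from h import *
import cv2
def bp(c,u,v):
    d=c["range_z"][v,u]; return c["R"].T@(d*np.array([(u-c["cx"])/c["fx"],(v-c["cy"])/c["fy"],1])-c["t"])
pol()
w=capture("wrist")
for u,v in [(307,250),(325,250),(285,270),(285,300),(285,320),(285,340),(270,340),(270,380),(316,390),(230,310),(200,320),(150,340),(100,375),(230,390)]: print('w',u,v,bp(w,u,v).round(3))
c=capture("side"); cv2.imwrite("pics/s5.png",cv2.resize(c["color"][130:310,240:390,::-1],None,fx=3.3,fy=3.3,interpolation=cv2.INTER_CUBIC))
E
```

```text
time: 5.9
eef_pos: [0.4518, -0.2313, 0.0369]
ee_rot: [0.557, -0.557, 0.435, -0.435]
wrist_force: [-0.3, 0.5, 0.4]
finger_gap: 0.0002
r 0.0608 th -166.9 z 0.0369 phi -76.0 F [-0.3  0.5  0.4] j [-0.22  0.34  0.75  1.91 -0.27  1.   -0.67] tilt [-0.  0. -1.]
w 307 250 [ 0.461 -0.224  0.084]
w 325 250 [ 0.463 -0.231  0.084]
w 285 270 [ 0.455 -0.217  0.093]
w 285 300 [ 0.461 -0.218  0.123]
w 285 320 [ 0.462 -0.219  0.134]
w 285 340 [ 0.465 -0.219  0.147]
w 270 340 [ 0.465 -0.216  0.148]
w 270 380 [ 0.466 -0.217  0.16 ]
w 316 390 [ 0.463 -0.228  0.158]
w 230 310 [ 0.458 -0.203  0.13 ]
w 200 320 [ 0.455 -0.196  0.134]
w 150 340 [ 0.453 -0.186  0.142]
w 100 375 [ 0.451 -0.18   0.153]
w 230 390 [ 0.464 -0.21   0.163]
```

View pics/s5.png

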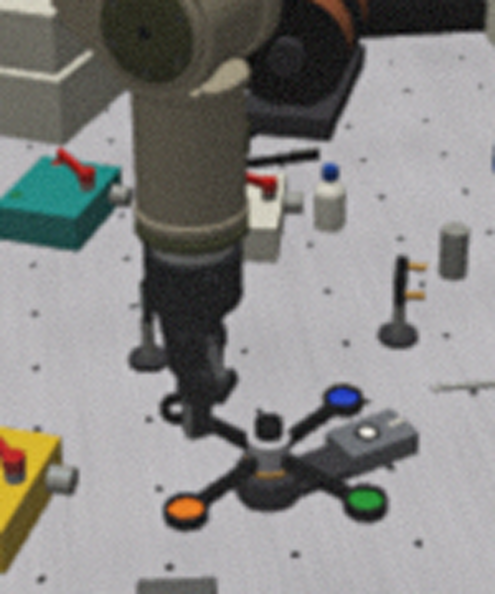

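```bash
python3 - <<'E'
from h import *
def bp(c,u,v):
    d=c["range_z"][v,u]; return c["R"].T@(d*np.array([(u-c["cx"])/c["fx"],(v-c["cy"])/c["fy"],1])-c["t"])
w=capture("wrist")
for u in (307,325):
  for v in range(243,254): print(u,v,bp(w,u,v).round(4))
print([ (u,bp(w,u,252)[2].round(3)) for u in range(292,342,2)])
pol()
E
```

```text
307 243 [ 0.4294 -0.2295 -0.    ]
307 244 [ 0.4291 -0.2296  0.0011]
307 245 [ 0.4284 -0.2297  0.0009]
307 246 [ 4.274e-01 -2.300e-01  4.000e-04]
307 247 [ 0.4615 -0.2235  0.0808]
307 248 [ 0.4614 -0.2236  0.0816]
307 249 [ 0.4614 -0.2236  0.0826]
307 250 [ 0.4616 -0.2236  0.084 ]
307 251 [ 0.4616 -0.2236  0.0849]
307 252 [ 0.4613 -0.2237  0.0854]
307 253 [ 0.4616 -0.2236  0.087 ]
325 243 [ 0.4326 -0.2411  0.0006]
325 244 [ 0.4321 -0.2412  0.0011]
325 245 [ 0.4314 -0.2413  0.0012]
325 246 [ 4.302e-01 -2.417e-01 -1.000e-04]
325 247 [ 0.4636 -0.2308  0.0814]
325 248 [ 0.4634 -0.2309  0.0819]
325 249 [ 0.4631 -0.2309  0.0822]
325 250 [ 0.4633 -0.2308  0.0837]
325 251 [ 0.4632 -0.2308  0.0846]
325 252 [ 0.4634 -0.2308  0.0859]
325 253 [ 0.4636 -0.2307  0.0874]
[(292, np.float64(0.001)), (294, np.float64(0.0)), (296, np.float64(0.002)), (298, np.float64(0.001)), (300, np.float64(0.085)), (302, np.float64(0.086)), (304, np.float64(0.085)), (306, np.float64(0.086)), (308, np.float64(0.085)), (310, np.float64(0.086)), (312, np.float64(0.086)), (314, np.float64(0.085)), (316, np.float64(0.085)), (318, np.float64(0.086)), (320, np.float64(0.085)), (322, np.float64(0.085)), (324, np.float64(0.086)), (326, np.float64(0.085)), (328, np.float64(0.085)), (330, np.float64(0.086)), (332, np.float64(0.001)), (334, np.float64(0.001)), (336, np.float64(0.001)), (338, np.float64(0.001)), (340, np.float64(0.001))]
r 0.0605 th -166.9 z 0.0369 phi -75.6 F [-0.2 -0.3  1.2] j [-0.22  0.34  0.75  1.91 -0.27  1.   -0.67] tilt [ 0.  0. -1.]
```

```bash
python3 -m handwheel '[{"dp":[0,0.01,0],"angular":[0,0,0],"fingers":-1},{"dp":[0,0.01,0],"angular":[0,0,0],"fingers":-1},{"dp":[0,0.008,0],"angular":[0,0,0],"fingers":-1},{"dp":[0,0.006,0],"angular":[0,0,0],"fingers":-1},{"dp":[0,0.002,0],"angular":[0,0,0],"fingers":-1}]'
cat >> h.py <<'E'
def bp(c,u,v):
    d=c["range_z"][v,u]; return c["R"].T@(d*np.array([(u-c["cx"])/c["fx"],(v-c["cy"])/c["fy"],1])-c["t"])
def tip(w):
    return np.mean([bp(w,u,v)-[0,0,(v-247)*.00105] for u in (306,308,310,322,324,326) for v in (248,250,252)],0).round(4)
E
python3 - <<'E'
from h import *
import cv2
pol()
w=capture("wrist"); print(tip(w)); cv2.imwrite("pics/w6.png",w["color"][:,:,::-1])
E
```

```text
time: 6.55
eef_pos: [0.4512, -0.2316, -0.0002]
ee_rot: [-0.558, 0.558, -0.435, 0.434]
wrist_force: [0.9, 0.4, -0.1]
finger_gap: 0.0002
r 0.0614 th -166.7 z -0.0002 phi -75.8 F [ 0.9  0.4 -0.1] j [-0.19  0.39  0.72  1.94 -0.32  0.92 -0.63] tilt [-0.002  0.    -1.   ]
[ 0.4618 -0.2281  0.0435]
```

View pics/w6.png

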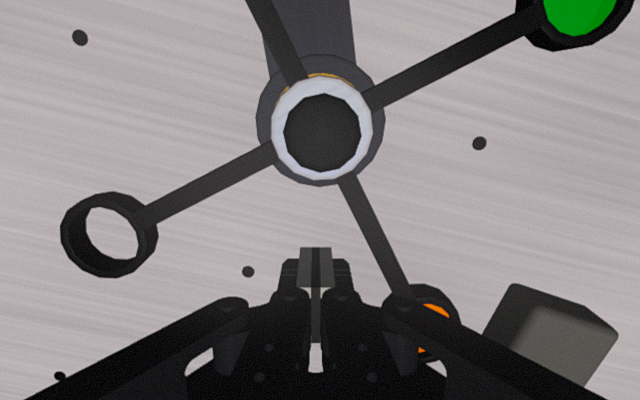

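```bash
python3 -m handwheel '[{"dp":[0,0.007,0],"angular":[0,0,0],"fingers":-1},{"dp":[0.0043,0,0.00015],"angular":[0,-0.07,0],"fingers":-1},{"dp":[0.0043,0,0.00015],"angular":[0,-0.07,0],"fingers":-1},{"dp":[0.0043,0,0.00015],"angular":[0,-0.07,0],"fingers":-1},{"dp":[0.003,0,0.0001],"angular":[0,-0.05,0],"fingers":-1}]'
python3 -m handwheel '[{"dp":[0.003,0,0.0001],"angular":[0,-0.05,0],"fingers":-1},{"dp":[0.003,0,0.0001],"angular":[0,-0.05,0],"fingers":-1},{"dp":[0.003,0,0.0001],"angular":[0,-0.05,0],"fingers":-1},{"dp":[0.003,0,0.0001],"angular":[0,-0.05,0],"fingers":-1},{"dp":[0.003,0,0.0001],"angular":[0,-0.05,0],"fingers":-1}]'
python3 - <<'E'
from h import *
import cv2
pol()
w=capture("wrist"); print(tip(w)); cv2.imwrite("pics/w7.png",w["color"][:,:,::-1])
E
```

```text
time: 7.1
eef_pos: [0.4578, -0.2464, -0.0063]
ee_rot: [0.61, -0.61, 0.357, -0.357]
wrist_force: [-0.6, 1.6, -0.5]
finger_gap: 0.0
time: 7.6
eef_pos: [0.4664, -0.2586, -0.0064]
ee_rot: [-0.65, 0.65, -0.279, 0.278]
wrist_force: [-1.8, -0.7, -0.0]
finger_gap: -0.0001
r 0.0607 th -137.3 z -0.0064 phi -46.4 F [-1.8 -0.7 -0. ] j [-0.04  0.43  0.6   1.88 -0.3   0.93 -0.11] tilt [-0.001  0.    -1.   ]
[ 0.4742 -0.2501  0.0371]
```

View pics/w7.png

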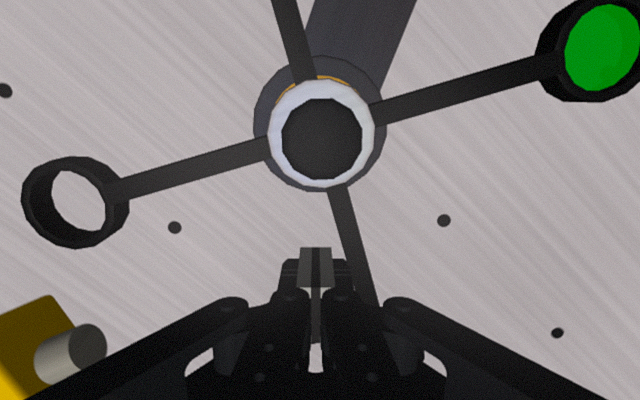

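```bash
python3 -m handwheel '[{"dp":[0.0043,0,0.00015],"angular":[0,-0.07,0],"fingers":-1},{"dp":[0.0043,0,0.00015],"angular":[0,-0.07,0],"fingers":-1},{"dp":[0.0043,0,0.00015],"angular":[0,-0.07,0],"fingers":-1},{"dp":[0.0043,0,0.00015],"angular":[0,-0.07,0],"fingers":-1},{"dp":[0.0043,0,0.00015],"angular":[0,-0.07,0],"fingers":-1}]'
python3 -m handwheel '[{"dp":[0.0043,0,0.00015],"angular":[0,-0.07,0],"fingers":-1},{"dp":[0.0043,0,0.00015],"angular":[0,-0.07,0],"fingers":-1},{"dp":[0.0043,0,0.00015],"angular":[0,-0.07,0],"fingers":-1},{"dp":[0.0043,0,0.00015],"angular":[0,-0.07,0],"fingers":-1},{"dp":[0.0043,0,0.00015],"angular":[0,-0.07,0],"fingers":-1}]'
python3 - <<'E'
from h import *
import cv2
pol()
w=capture("wrist"); print(tip(w)); cv2.imwrite("pics/w8.png",w["color"][:,:,::-1])
E
```

```text
time: 8.15
eef_pos: [0.4837, -0.2715, -0.0064]
ee_rot: [-0.688, 0.689, -0.162, 0.161]
wrist_force: [-2.3, -0.2, 0.3]
finger_gap: -0.0002
time: 8.65
eef_pos: [0.5043, -0.2777, -0.0064]
ee_rot: [-0.706, 0.706, -0.039, 0.039]
wrist_force: [-0.6, -0.7, -0.2]
finger_gap: 0.0001
r 0.0606 th -96.4 z -0.0064 phi -6.3 F [-0.6 -0.7 -0.2] j [ 0.11  0.48  0.43  1.76 -0.24  0.96  0.53] tilt [-0. -0. -1.]
[ 0.5054 -0.2656  0.037 ]
```

View pics/w8.png

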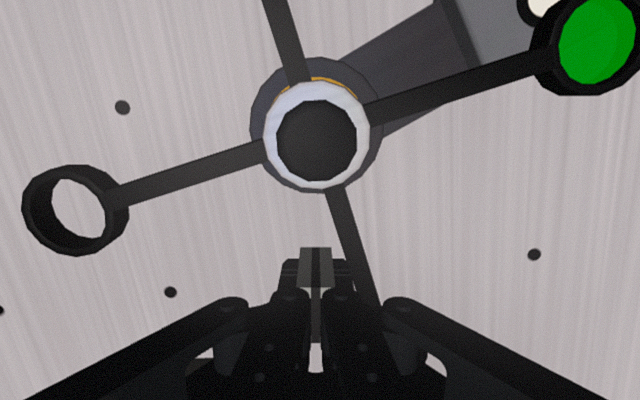

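```bash
python3 -m handwheel '[{"dp":[0.0043,0,0.00015],"angular":[0,-0.07,0],"fingers":-1},{"dp":[0.0043,0,0.00015],"angular":[0,-0.07,0],"fingers":-1},{"dp":[0.0043,0,0.00015],"angular":[0,-0.07,0],"fingers":-1},{"dp":[0.0043,0,0.00015],"angular":[0,-0.07,0],"fingers":-1},{"dp":[0.0043,0,0.00015],"angular":[0,-0.07,0],"fingers":-1}]'
python3 -m handwheel '[{"dp":[0.0043,0,0.00015],"angular":[0,-0.07,0],"fingers":-1},{"dp":[0.0043,0,0.00015],"angular":[0,-0.07,0],"fingers":-1},{"dp":[0.0043,0,0.00015],"angular":[0,-0.07,0],"fingers":-1},{"dp":[0.0043,0,0.00015],"angular":[0,-0.07,0],"fingers":-1},{"dp":[0.0043,0,0.00015],"angular":[0,-0.07,0],"fingers":-1}]'
python3 -m handwheel '[{"dp":[0.0043,0,0.00015],"angular":[0,-0.07,0],"fingers":-1},{"dp":[0.0043,0,0.00015],"angular":[0,-0.07,0],"fingers":-1},{"dp":[0.0043,0,0.00015],"angular":[0,-0.07,0],"fingers":-1},{"dp":[0.0043,0,0.00015],"angular":[0,-0.07,0],"fingers":-1},{"dp":[0.0043,0,0.00015],"angular":[0,-0.07,0],"fingers":-1}]'
python3 -m handwheel '[{"dp":[0.0043,0,0.00015],"angular":[0,-0.07,0],"fingers":-1},{"dp":[0.0043,0,0.00015],"angular":[0,-0.07,0],"fingers":-1},{"dp":[0.0043,0,0.00015],"angular":[0,-0.07,0],"fingers":-1},{"dp":[0.0043,0,0.00015],"angular":[0,-0.07,0],"fingers":-1},{"dp":[0.0043,0,0.00015],"angular":[0,-0.07,0],"fingers":-1}]'
python3 - <<'E'
from h import *
import cv2
pol()
w=capture("wrist"); print(tip(w)); cv2.imwrite("pics/w9.png",w["color"][:,:,::-1])
E
```

```text
time: 9.2
eef_pos: [0.5257, -0.2761, -0.0063]
ee_rot: [-0.702, 0.702, 0.084, -0.084]
wrist_force: [-1.1, -0.8, 0.4]
finger_gap: -0.0001
time: 9.7
eef_pos: [0.5451, -0.2673, -0.0064]
ee_rot: [0.677, -0.677, -0.205, 0.205]
wrist_force: [-1.8, 0.0, 1.2]
finger_gap: -0.0001
time: 10.2
eef_pos: [0.5605, -0.2526, -0.0065]
ee_rot: [0.631, -0.631, -0.319, 0.32]
wrist_force: [-1.4, -1.1, 1.2]
finger_gap: 0.0001
time: 10.7
eef_pos: [0.5701, -0.2335, -0.0064]
ee_rot: [0.565, -0.565, -0.424, 0.425]
wrist_force: [-0.6, -2.2, 0.1]
finger_gap: 0.0
r 0.0612 th -15.2 z -0.0064 phi 73.8 F [-0.6 -2.2  0.1] j [ 0.26  0.53  0.11  1.63 -0.07  0.99  1.67] tilt [-0.001 -0.    -1.   ]
[ 0.5589 -0.2289  0.0372]
```

View pics/w9.png

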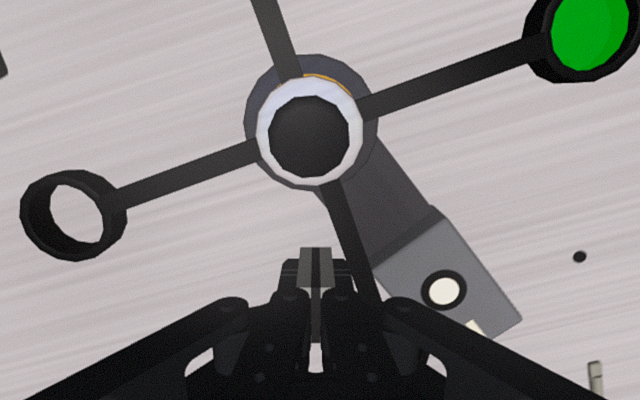

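```bash
python3 - <<'E'
from h import *
import cv2
c=capture("wrist"); cv2.imwrite("pics/w10.png",c["color"][:,:,::-1]); pol()
c2=c
p=ray(c,444,291,.024); h=ray(c,309,137,.079); g=ray(c,590,38,.045); e=ray(c,72,216,.047)
print(p,h,g,e)
ge=e-g; print('g->e +90 -> amber dir', np.degrees(np.arctan2(ge[1],ge[0]))-90, np.linalg.norm(ge)/2, (g+e)/2)
m=np.array([.511,-.2175])
for q in (p-h,p[:2]-m): print('port ang',np.degrees(np.arctan2(q[1],q[0])),np.hypot(q[0],q[1]))
E
```

```text
r 0.0614 th -14.3 z -0.0064 phi 73.8 F [-0.4 -0.4  0.1] j [ 0.25  0.53  0.11  1.63 -0.07  0.99  1.67] tilt [-0.  0. -1.]
[ 0.603784   -0.17641348  0.024     ] [ 0.51039194 -0.21615003  0.079     ] [ 0.5077368 -0.116876   0.045    ] [ 0.51725796 -0.31324013  0.047     ]
g->e +90 -> amber dir -177.2240586445088 0.09830249591730802 [ 0.51249738 -0.21505806  0.046     ]
port ang 23.048831102822433 0.10149418835076647
port ang 23.884675134076684 0.10147400031225658
```

View pics/w10.png

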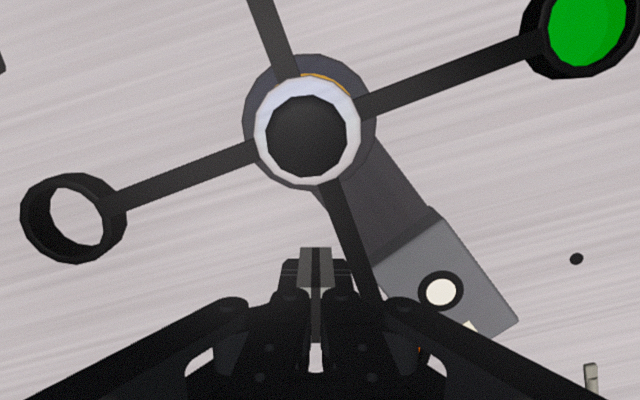

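```bash
python3 - <<'E'
from h import *
import cv2
c=capture("scene"); cv2.imwrite("pics/t11.png",cv2.resize(c["color"][140:230,205:305,::-1],None,fx=6,fy=6,interpolation=cv2.INTER_CUBIC))
c=capture("side"); cv2.imwrite("pics/s11.png",cv2.resize(c["color"][230:310,270:390,::-1],None,fx=6,fy=6,interpolation=cv2.INTER_CUBIC))
c=capture("wrist")
g=ray(c,588,35,.045); e=ray(c,72,218,.047); ge=e-g; print(90+np.degrees(np.arctan2(ge[1],ge[0])),(g+e)/2)
p=ray(c,441,292,.024); h=ray(c,307,136,.079);q=p-h; print(p,h,np.degrees(np.arctan2(q[1],q[0])))
E
```

```text
2.8401964933453456 [ 0.51239648 -0.21575529  0.046     ]
[ 0.60446258 -0.17884093  0.024     ] [ 0.51006717 -0.21678639  0.079     ] 21.89934463484841
```

View pics/t11.png

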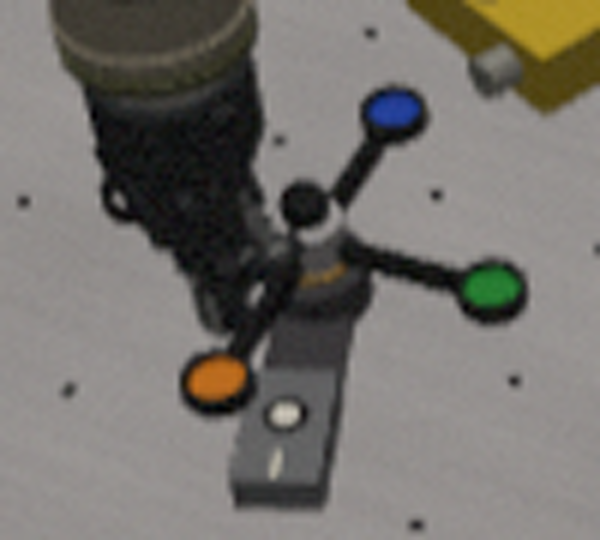

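View pics/s11.png

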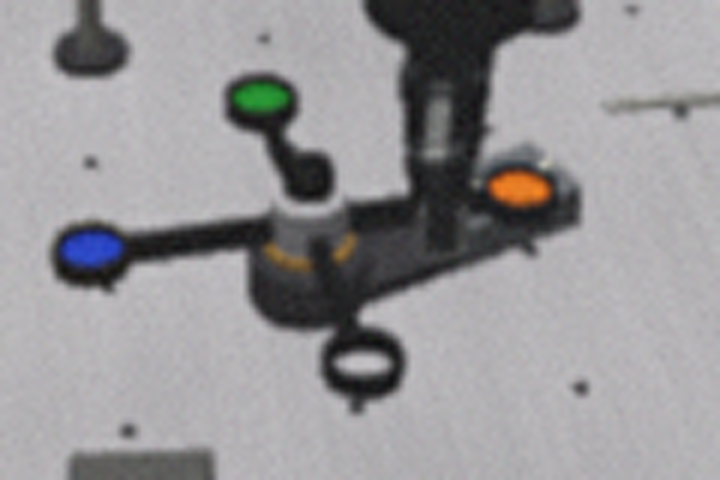

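```bash
cat >> h.py <<'E'
def ang(a,b): v=np.asarray(a)-np.asarray(b); return np.degrees(np.arctan2(v[1],v[0])).round(2)
E
python3 - <<'E'
from h import *
c=capture("scene"); f=lambda x,y,z: ray(c,205+x/6-.42,140+y/6-.42,z)
a,b,g=f(217,379,.043),f(394,111,.043),f(492,285,.043);p=f(286,413,.024)
print(a,b,g,p,'amber-blue',ang(a,b),'port',ang(p,(a+b)/2),(a+b)/2)
c=capture("side"); f=lambda x,y,z: ray(c,270+x/6-.42,230+y/6-.42,z)
a,b,g=f(519,187,.043),f(92,248,.043),f(262,99,.043)
print(a,b,g,'amber-blue',ang(a,b),(a+b)/2)
E
```

```text
[ 0.60982351 -0.2089177   0.043     ] [ 0.4107126  -0.22525318  0.043     ] [ 0.500203   -0.11828488  0.043     ] [ 0.60167422 -0.17836939  0.024     ] amber-blue 4.69 port 22.96 [ 0.51026806 -0.21708544  0.043     ]
[ 0.61118898 -0.20747258  0.043     ] [ 0.41192084 -0.22549045  0.043     ] [ 0.50317425 -0.11884908  0.043     ] amber-blue 5.17 [ 0.51155491 -0.21648151  0.043     ]
```

```bash
python3 -m handwheel '[{"dp":[0.0032,0,0.0001],"angular":[0,-0.052,0],"fingers":-1},{"dp":[0.0032,0,0.0001],"angular":[0,-0.052,0],"fingers":-1},{"dp":[0.0032,0,0.0001],"angular":[0,-0.052,0],"fingers":-1},{"dp":[0.0022,0,0.0001],"angular":[0,-0.036,0],"fingers":-1},{"dp":[0,0,0],"angular":[0,0,0],"fingers":-1}]'
cat >> h.py <<'E'
import cv2
def look(n):
    c=capture("scene"); cv2.imwrite(f"pics/t{n}.png",cv2.resize(c["color"][150:220,210:300,::-1],None,fx=8,fy=8,interpolation=cv2.INTER_CUBIC))
    c=capture("side"); cv2.imwrite(f"pics/s{n}.png",cv2.resize(c["color"][235:305,275:375,::-1],None,fx=8,fy=8,interpolation=cv2.INTER_CUBIC))
E
python3 -c "
from h import *
pol(); look(12)"
```

```text
time: 11.55
eef_pos: [0.5725, -0.2216, -0.0061]
ee_rot: [0.522, -0.522, -0.477, 0.477]
wrist_force: [-0.1, 0.3, -0.5]
finger_gap: 0.0002
r 0.0616 th -3.8 z -0.0061 phi 84.8 F [-0.1  0.3 -0.5] j [ 0.27  0.52  0.07  1.63 -0.04  0.99  1.83] tilt [-0.  0. -1.]
```

View pics/t12.png

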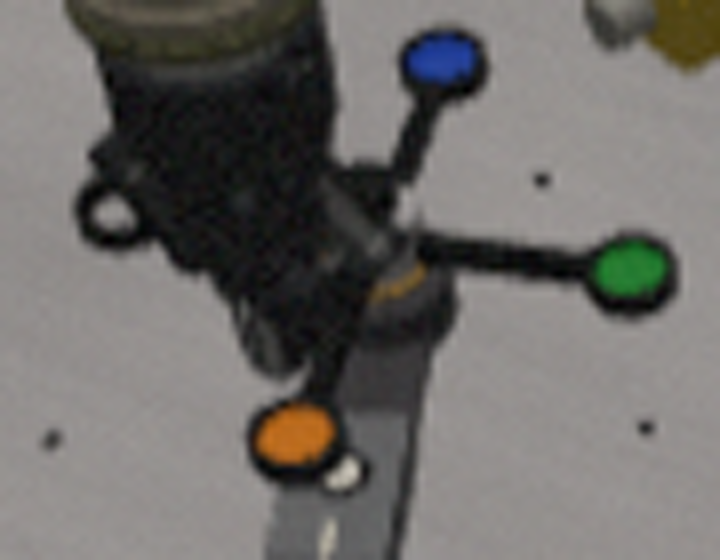

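View pics/s12.png

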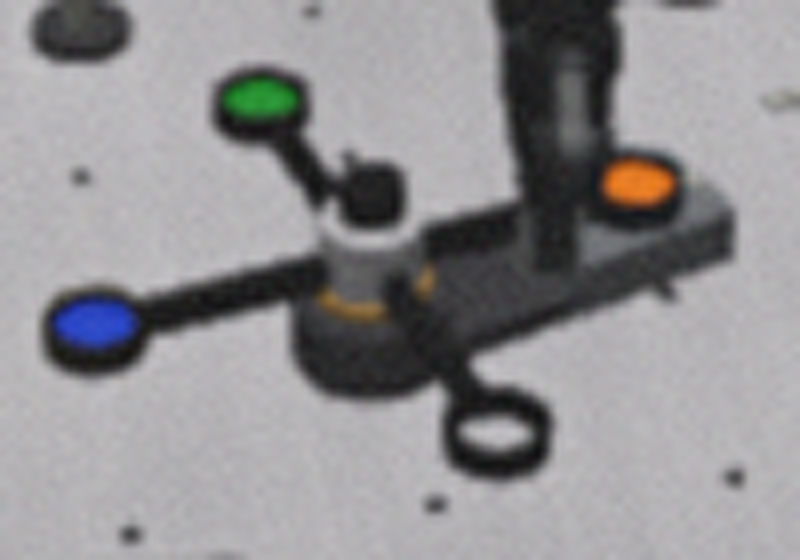

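```bash
python3 - <<'E'
from h import *
c=capture("scene"); f=lambda x,y,z: ray(c,210+x/8-.44,150+y/8-.44,z)
a,b,g=f(296,436,.043),f(443,59,.043),f(631,267,.043)
print(a,b,g,'amber-blue',ang(a,b),'green-hub',ang(g,(.511,-.2175))-90)
c=capture("side"); f=lambda x,y,z: ray(c,275+x/8-.44,235+y/8-.44,z)
a,b,g=f(638,184,.043),f(95,321,.043),f(260,99,.043)
print(a,b,g,'amber-blue',ang(a,b))
E
```

```text
Traceback (most recent call last):
  File "h.py", line 28, in ang
    def ang(a,b): v=np.asarray(a)-np.asarray(b); return np.degrees(np.arctan2(v[1],v[0])).round(2)
                    ~~~~~~~~~~~~~^~~~~~~~~~~~~~
ValueError: operands could not be broadcast together with shapes (3,) (2,)
```

```bash
python3 - <<'E'
from h import *
c=capture("scene"); f=lambda x,y,z: ray(c,210+x/8-.44,150+y/8-.44,z)
a,b,g=f(296,436,.043),f(443,59,.043),f(631,267,.043)
print(a,b,g,'amber-blue',ang(a,b),'green-hub',ang(g,(.511,-.2175,0))-90)
c=capture("side"); f=lambda x,y,z: ray(c,275+x/8-.44,235+y/8-.44,z)
a,b,g=f(638,184,.043),f(95,321,.043),f(260,99,.043)
print(a,b,g,'amber-blue',ang(a,b))
E
```

```text
[ 0.60699063 -0.19112658  0.043     ] [ 0.41322972 -0.24339968  0.043     ] [ 0.48285607 -0.12121543  0.043     ] amber-blue 15.1 green-hub 16.290000000000006
[ 0.60951044 -0.19197165  0.043     ] [ 0.41462789 -0.24247514  0.043     ] [ 0.48478267 -0.12064061  0.043     ] amber-blue 14.53
```

```bash
python3 -m handwheel '[{"dp":[0.0022,0,0.0001],"angular":[0,-0.036,0],"fingers":-1},{"dp":[0.0022,0,0.0001],"angular":[0,-0.036,0],"fingers":-1},{"dp":[0.0022,0,0.0001],"angular":[0,-0.036,0],"fingers":-1},{"dp":[0.0018,0,0.0001],"angular":[0,-0.03,0],"fingers":-1},{"dp":[0,0,0],"angular":[0,0,0],"fingers":-1}]'
python3 -c "
from h import *
pol(); look(13)"
```

```text
time: 12.3
eef_pos: [0.5724, -0.2128, -0.0062]
ee_rot: [-0.488, 0.487, 0.512, -0.512]
wrist_force: [-0.8, -0.9, 0.4]
finger_gap: -0.0002
r 0.0616 th 4.4 z -0.0062 phi 92.8 F [-0.8 -0.9  0.4] j [ 0.28  0.52  0.03  1.64 -0.02  0.98  1.94] tilt [-0.  0. -1.]
```

View pics/t13.png

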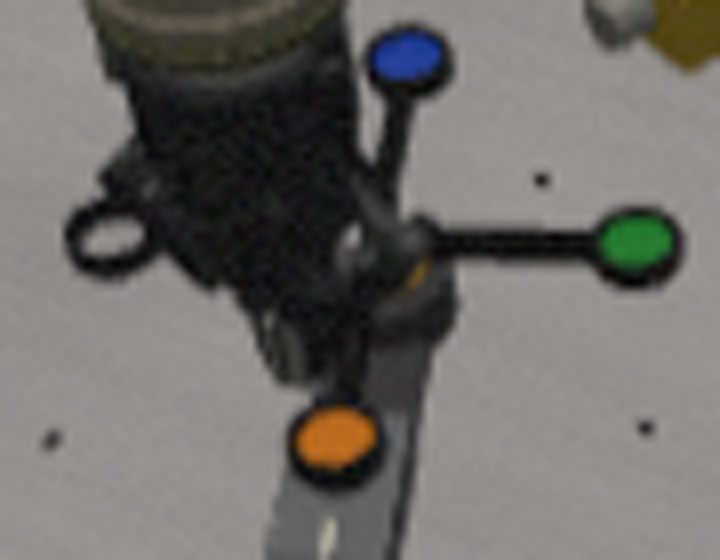

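View pics/s13.png

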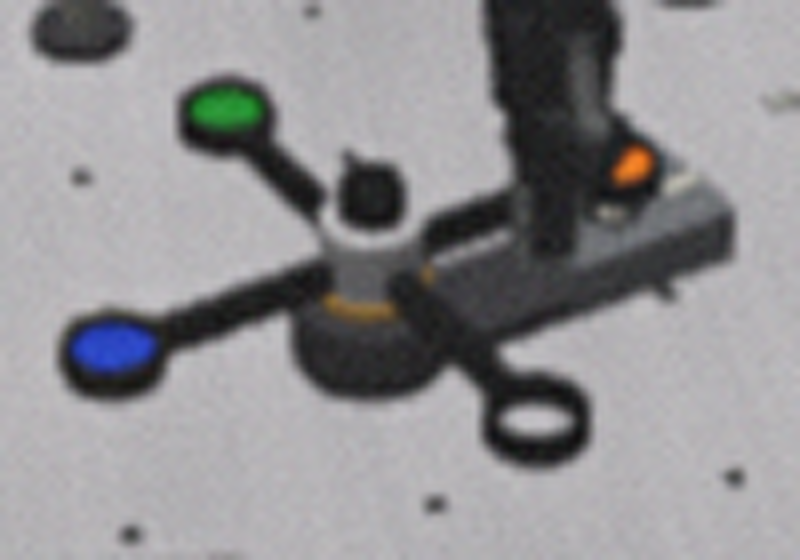

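```bash
python3 - <<'E'
from h import *
H=(.511,-.2172,0)
c=capture("scene"); f=lambda x,y,z: ray(c,210+x/8-.44,150+y/8-.44,z)
a,b,g=f(336,436,.043),f(407,55,.043),f(638,240,.043)
print(a,b,g,'amber-blue',ang(a,b),'green-hub',ang(g,H)-90)
c=capture("side"); f=lambda x,y,z: ray(c,275+x/8-.44,235+y/8-.44,z)
b,g,e=f(113,347,.043),f(227,109,.043),f(537,419,.047)
print(b,g,e,'blue',180+ang(b,H),'green',ang(g,H)-90,'g-e',ang(g,e)-90)
w=capture("wrist"); cv2.imwrite("pics/w13.png",w["color"][:,:,::-1])
E
```

```text
[ 0.60095065 -0.17813236  0.043     ] [ 0.41729192 -0.2577178   0.043     ] [ 0.4692872 -0.1253951  0.043    ] amber-blue 23.43 green-hub 24.439999999999998
[ 0.41935988 -0.25714646  0.043     ] [ 0.47218038 -0.12528651  0.043     ] [ 0.54954957 -0.31803817  0.047     ] blue 23.55000000000001 green 22.900000000000006 g-e 21.870000000000005
```

View pics/w13.png

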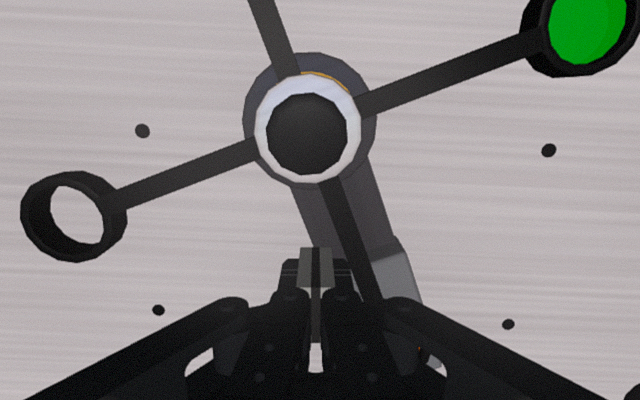

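```bash
python3 -m handwheel '[{"dp":[-0.005,0,0],"angular":[0,0,0],"fingers":-1},{"dp":[-0.008,0,0],"angular":[0,0,0],"fingers":-1},{"dp":[-0.008,0,0],"angular":[0,0,0],"fingers":-1},{"dp":[0,-0.01,0],"angular":[0,0,0],"fingers":-1},{"dp":[0,-0.025,0],"angular":[0,0,0],"fingers":-1}]'
python3 -m handwheel '[{"dp":[0,-0.03,0],"angular":[0,0,0],"fingers":-1},{"dp":[0,-0.03,0],"angular":[0,0,0],"fingers":-1},{"dp":[0,-0.03,0],"angular":[0,0,0],"fingers":-1},{"dp":[-0.02,-0.03,-0.035],"angular":[0,0,0],"fingers":-1},{"dp":[-0.02,-0.02,-0.035],"angular":[0,0,0],"fingers":-1}]'
python3 -m handwheel '[{"dp":[-0.01,0,-0.035],"angular":[0,0,0],"fingers":-1},{"dp":[0,0,-0.02],"angular":[0,0,0],"fingers":-1},{"dp":[0,0,0],"angular":[0,0,0],"fingers":-1},{"dp":[0,0,0],"angular":[0,0,0],"fingers":-1},{"dp":[0,0,0],"angular":[0,0,0],"fingers":-1}]'
python3 -c "
from h import *
pol(); look(14); w=capture('wrist'); cv2.imwrite('pics/w14.png',w['color'][:,:,::-1])
for X in ((.511,-.2172,.079),(.6024,-.1788,.024)): print(proj(w,X))"
```

```text
time: 13.05
eef_pos: [0.5714, -0.2343, 0.0273]
ee_rot: [0.49, -0.487, -0.511, 0.512]
wrist_force: [0.8, 0.4, 0.5]
finger_gap: 0.0001
time: 13.55
eef_pos: [0.6459, -0.2711, 0.1731]
ee_rot: [-0.487, 0.489, 0.512, -0.511]
wrist_force: [1.2, -0.0, 0.5]
finger_gap: 0.0001
time: 14.05
eef_pos: [0.6998, -0.2786, 0.1694]
ee_rot: [0.488, -0.488, -0.511, 0.512]
wrist_force: [-1.2, -0.1, -0.1]
finger_gap: 0.0001
r 0.1985 th -17.9 z 0.1694 phi 92.7 F [-1.2 -0.1 -0.1] j [ 0.3   0.7   0.06  0.95 -0.04  1.5   1.97] tilt [-0. -0. -1.]
(np.float64(421.26949567507125), np.float64(-83.36139168341955))
(np.float64(433.0986710732842), np.float64(74.209792851695))
```

View pics/w14.png

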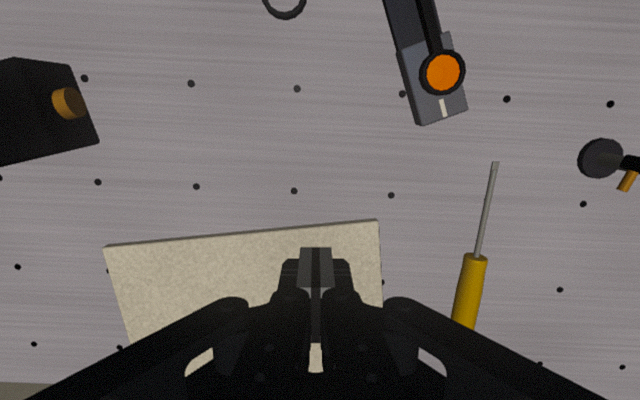

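View pics/t14.png

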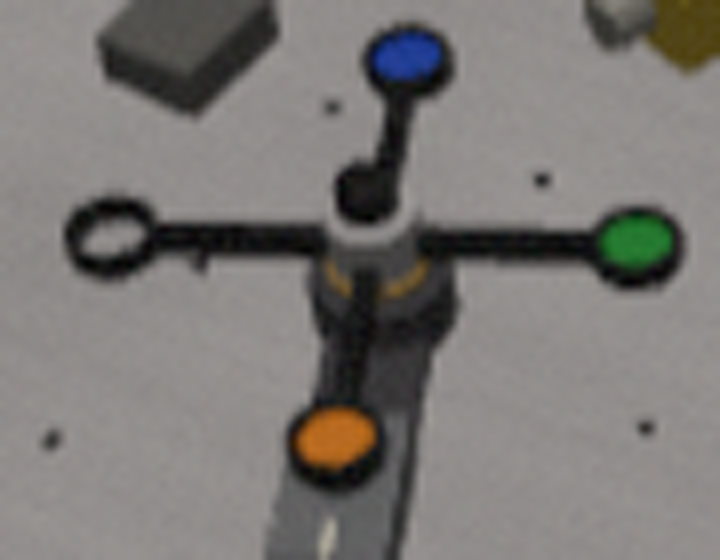

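View pics/s14.png

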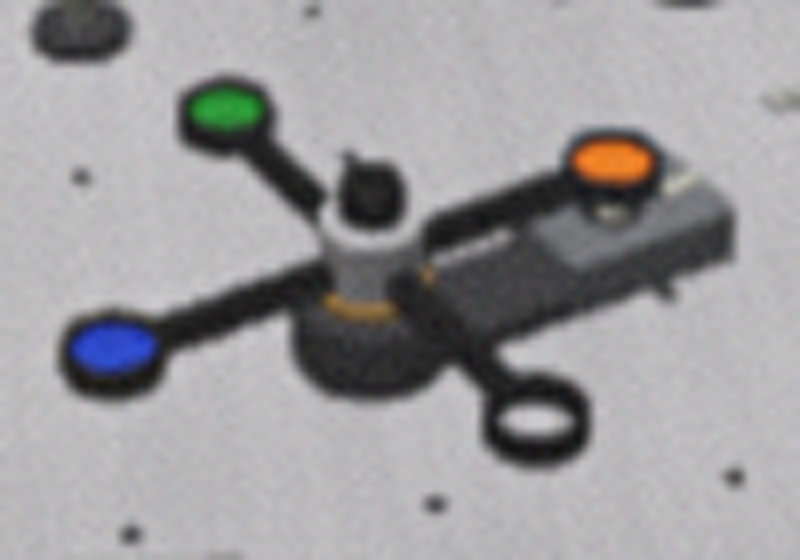

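```bash
python3 - <<'E'
from h import *
H=(.511,-.2172,0)
c=capture("side"); f=lambda x,y,z: ray(c,275+x/8-.44,235+y/8-.44,z)
a,b,g,e=f(612,160,.043),f(113,347,.043),f(227,109,.043),f(537,422,.047)
print(a,ang(a,b),ang(g,e)-90, (a+b)/2)
# block direction: white line end and port in scene + side
l=f(680,181,.024); print('line side',l,ang(l,H))
c=capture("scene"); f=lambda x,y,z: ray(c,210+x/8-.44,150+y/8-.44,z)
l=f(328,536,.024); a=f(336,436,.043); e=f(113,237,.047);g=f(638,240,.045);print('line scene',l,ang(l,H),a, ang(g,e)-90)
c=capture("wrist")
a=ray(c,443,72,.045); l=ray(c,443.5,108,.024);print('wrist',a,l,ang(l,H),ang(a,H))
E
```

```text
[ 0.60346559 -0.17644002  0.043     ] 23.67 21.650000000000006 [ 0.51141273 -0.21679324  0.043     ]
line side [ 0.63110703 -0.16641685  0.024     ] 22.92
line scene [ 0.62947731 -0.16693087  0.024     ] 22.99 [ 0.60095065 -0.17813236  0.043     ] 25.040000000000006
wrist [ 0.60224635 -0.17734538  0.045     ] [ 0.63061655 -0.16529669  0.024     ] 23.46 23.59
```

```bash
python3 -c "
from h import *
plan(np.array([.575,.278,.17]),5,15)"
```

```text
phi0 92.69200714331927 dp [ 0.0265 -0.0001  0.0326] ay 0.102 mm 41.976212704205636
```

```bash
python3 -m handwheel '[{"dp":[0.0265,0,0.0326],"angular":[0,0.102,0],"fingers":-1},{"dp":[0.0265,0,0.0326],"angular":[0,0.102,0],"fingers":-1},{"dp":[0.0265,0,0.0326],"angular":[0,0.102,0],"fingers":-1},{"dp":[0.0265,0,0.0326],"angular":[0,0.102,0],"fingers":-1},{"dp":[0.0265,0,0.0326],"angular":[0,0.102,0],"fingers":-1}]'
python3 -m handwheel '[{"dp":[0.0265,0,0.0326],"angular":[0,0.102,0],"fingers":-1},{"dp":[0.0265,0,0.0326],"angular":[0,0.102,0],"fingers":-1},{"dp":[0.0265,0,0.0326],"angular":[0,0.102,0],"fingers":-1},{"dp":[0.0265,0,0.0326],"angular":[0,0.102,0],"fingers":-1},{"dp":[0.0265,0,0.0326],"angular":[0,0.102,0],"fingers":-1}]'
python3 -c "
from h import *
plan(np.array([.575,.278,.17]),5,5)"
```

```text
time: 14.85
eef_pos: [0.56, -0.1229, 0.1691]
ee_rot: [-0.602, 0.603, 0.371, -0.37]
wrist_force: [1.1, 1.1, 0.3]
finger_gap: 0.0002
time: 15.35
eef_pos: [0.5152, 0.0807, 0.1694]
ee_rot: [-0.676, 0.676, 0.207, -0.206]
wrist_force: [1.1, -1.0, 0.4]
finger_gap: -0.0002
phi0 34.004572879487476 dp [ 0.0264 -0.0001  0.0322] ay 0.1012 mm 41.653658288813055
```

```bash
python3 -m handwheel '[{"dp":[0.0265,0,0.0322],"angular":[0,0.101,0],"fingers":-1},{"dp":[0.0265,0,0.0322],"angular":[0,0.101,0],"fingers":-1},{"dp":[0.0265,0,0.0322],"angular":[0,0.101,0],"fingers":-1},{"dp":[0.0265,0,0.0322],"angular":[0,0.101,0],"fingers":-1},{"dp":[0.0265,0,0.0322],"angular":[0,0.101,0],"fingers":-1}]'
python3 -m handwheel '[{"dp":[0,0.01,0],"angular":[0,0,0],"fingers":-1},{"dp":[0,0.01,0],"angular":[0,0,0],"fingers":-1},{"dp":[0,0,0],"angular":[0,0,0],"fingers":-1},{"dp":[0,0,0],"angular":[0,0,0],"fingers":-1},{"dp":[0,0,0],"angular":[0,0,0],"fingers":-1}]'
python3 -c "
from h import *
plan(np.array([.575,.278,.0155]),5,5)
w=capture('wrist'); cv2.imwrite('pics/w15.png',w['color'][:,:,::-1]);print(tip(w))
for X in ((.5788,.2305,.069),(.5335,.2788,.067)): print(proj(w,X))"
```

```text
time: 15.85
eef_pos: [0.5755, 0.279, 0.1694]
ee_rot: [0.707, -0.706, -0.032, 0.031]
wrist_force: [1.4, -0.1, 0.3]
finger_gap: 0.0
time: 16.35
eef_pos: [0.5759, 0.2758, 0.1497]
ee_rot: [0.706, -0.706, -0.033, 0.032]
wrist_force: [0.2, 0.5, 0.2]
finger_gap: -0.0003
phi0 5.248478391324156 dp [-0.0002  0.0268  0.0005] ay 0.0009 mm 26.84781340259031
[0.5747 0.288  0.1932]
(np.float64(314.23671148988717), np.float64(250.9019199927442))
(np.float64(261.50873649382976), np.float64(187.49806473029227))
```

View pics/w15.png

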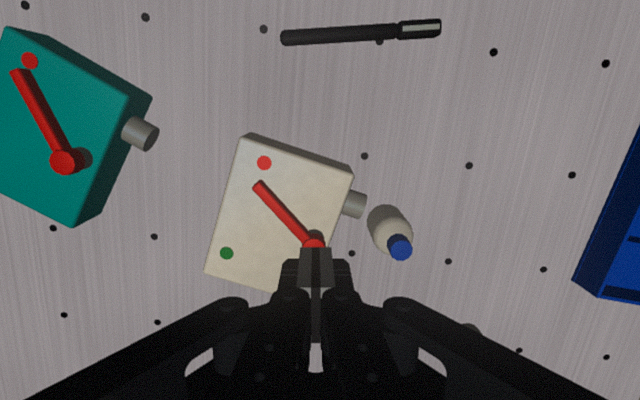

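```bash
python3 - <<'E'
from h import *
w=capture("wrist")
r=ray(w,264,162,.045);g=ray(w,226,253,.045);t=ray(w,259.5,186,.067)
s=capture("scene")
r2=ray(s,355+522/8-.44,210+270/8-.44,.045);g2=ray(s,355+305/8-.44,210+122/8-.44,.045);t2=ray(s,355+488/8-.44,210+220/8-.44,.067);p2=ray(s,355+303/8-.44,210+270/8-.44,.069)
d=capture("side")
f=lambda x,y,z: ray(d,285+x/8-.44,165+y/8-.44,z)
g3=f(130,232,.045);p3=f(293,158,.069);t3=f(172,130,.067)
print(r,r2);print(g,g2,g3);print(t,t2,t3);print(p2,p3)
for p,gg,rr,tt in ((p2,g2,r2,t2),(p3,g3,r,t3)): print(ang(gg,p),ang(rr,p),ang(tt,p),np.linalg.norm((gg-p)[:2]),np.linalg.norm((rr-p)[:2]))
E
```

```text
[0.53155917 0.29501655 0.045     ] [0.53154165 0.29432637 0.045     ]
[0.50228386 0.21084041 0.045     ] [0.50332011 0.21142897 0.045     ] [0.50306854 0.2113921  0.045     ]
[0.53192961 0.28013125 0.067     ] [0.53364661 0.27901089 0.067     ] [0.52865235 0.26581168 0.067     ]
[0.5789332  0.23072467 0.069     ] [0.57803911 0.22559379 0.069     ]
-165.68 126.69 133.16 0.07803629364781725 0.07931667568732784
-169.27 123.8 140.84 0.07630383509446151 0.08354581877698539
```

```bash
python3 -m handwheel '[{"dp":[0,0.03,0],"angular":[0,0,0],"fingers":-1},{"dp":[0,0.03,0],"angular":[0,0,0],"fingers":-1},{"dp":[0,0.03,0],"angular":[0,0,0],"fingers":-1},{"dp":[0,0.025,0],"angular":[0,0,0],"fingers":-1},{"dp":[0,0.01,0],"angular":[0,0,0],"fingers":-1}]'
python3 -c "
from h import *
w=capture('wrist'); print(tip(w)); cv2.imwrite('pics/w16.png',w['color'][:,:,::-1]); 
plan(np.array([.575,.278,.0145]),5,5)
"
```

```text
time: 17.05
eef_pos: [0.5739, 0.2761, 0.021]
ee_rot: [-0.706, 0.707, 0.032, -0.034]
wrist_force: [0.2, 0.2, 0.0]
finger_gap: 0.0001
[0.5728 0.2884 0.0645]
phi0 5.332067251590975 dp [0.0003 0.0012 0.0004] ay 0.0012 mm 1.304429852510587
```

View pics/w16.png

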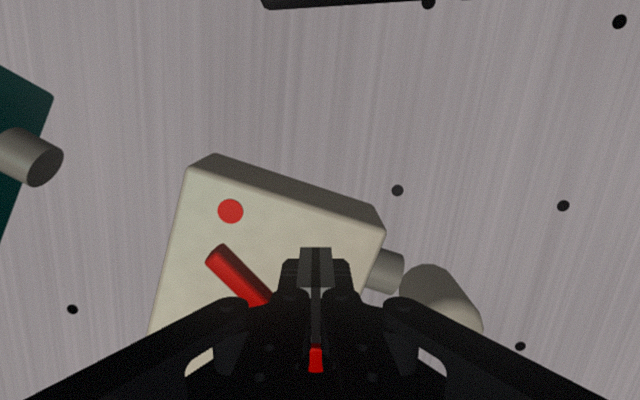

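```bash
python3 -m handwheel '[{"dp":[0,0.005,0],"angular":[0,0,0],"fingers":-1},{"dp":[-0.0032,0,-0.0001],"angular":[0,-0.07,0],"fingers":-1},{"dp":[-0.0032,0,-0.0001],"angular":[0,-0.07,0],"fingers":-1},{"dp":[-0.0032,0,-0.0001],"angular":[0,-0.07,0],"fingers":-1},{"dp":[-0.0032,0,-0.0001],"angular":[0,-0.07,0],"fingers":-1}]'
python3 -m handwheel '[{"dp":[-0.0032,0,-0.0001],"angular":[0,-0.07,0],"fingers":-1},{"dp":[-0.0032,0,-0.0001],"angular":[0,-0.07,0],"fingers":-1},{"dp":[-0.0032,0,-0.0001],"angular":[0,-0.07,0],"fingers":-1},{"dp":[-0.0032,0,-0.0001],"angular":[0,-0.07,0],"fingers":-1},{"dp":[-0.0032,0,-0.0001],"angular":[0,-0.07,0],"fingers":-1}]'
cat >> h.py <<'E'
def pol2():
    s=state(); p=np.array(s["eef_pos"])-[.5788,.2305,0]; R=toolR(s)
    print("r",np.hypot(p[0],p[1]).round(4),"th",np.degrees(np.arctan2(p[1],p[0])).round(1),"z",p[2].round(4),"phi",np.degrees(np.arctan2(R[1,0],R[0,0])).round(1),"F",s["wrist_force"].round(1))
def look2(n):
    c=capture("scene"); cv2.imwrite(f"pics/t{n}.png",cv2.resize(c["color"][210:285,355:445,::-1],None,fx=8,fy=8,interpolation=cv2.INTER_CUBIC))
    c=capture("side"); cv2.imwrite(f"pics/s{n}.png",cv2.resize(c["color"][165:220,285:355,::-1],None,fx=8,fy=8,interpolation=cv2.INTER_CUBIC))
    c=capture("wrist"); cv2.imwrite(f"pics/w{n}.png",c["color"][:,:,::-1])
E
python3 -c "
from h import *
pol2(); look2(17)"
```

```text
time: 17.6
eef_pos: [0.5642, 0.2747, 0.0208]
ee_rot: [0.695, -0.694, -0.133, 0.131]
wrist_force: [1.0, -0.6, -0.3]
finger_gap: 0.0
time: 18.1
eef_pos: [0.5507, 0.2671, 0.0209]
ee_rot: [0.661, -0.661, -0.253, 0.25]
wrist_force: [-0.4, 2.2, 0.2]
finger_gap: 0.0002
r 0.0461 th 127.5 z 0.0209 phi 41.6 F [-0.4  2.2  0.2]
```

View pics/t17.png

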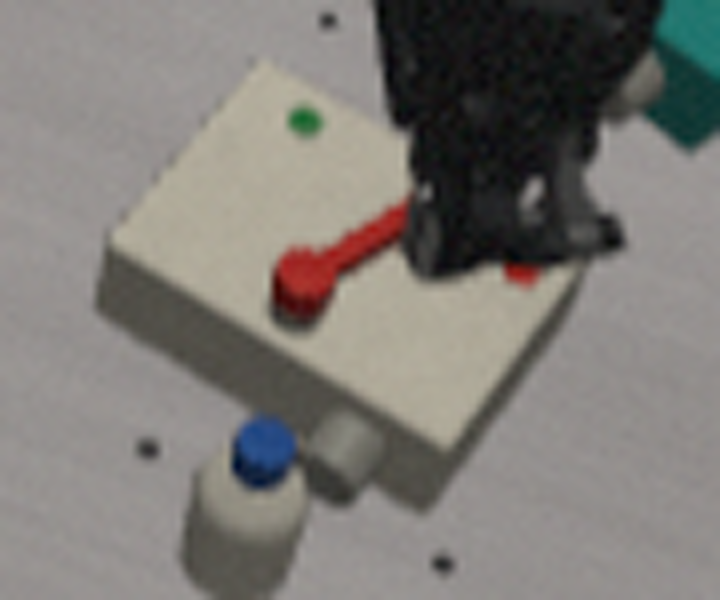

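View pics/s17.png

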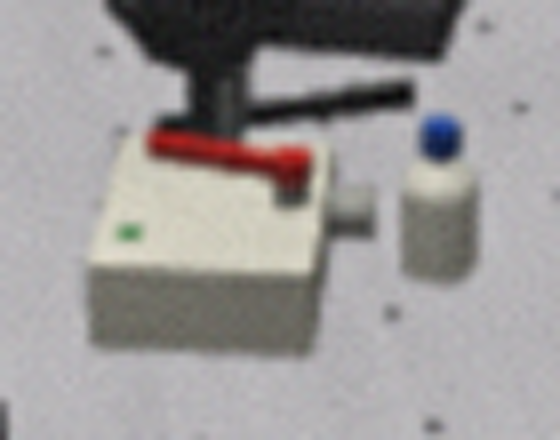

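View pics/w17.png

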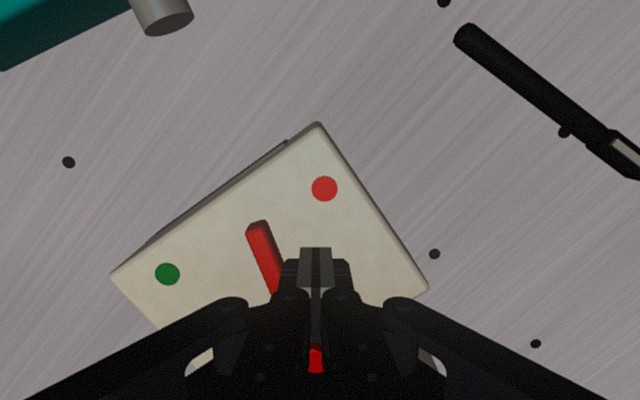

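```bash
python3 -m handwheel '[{"dp":[0.005,0,0],"angular":[0,0,0],"fingers":-1},{"dp":[0,0.003,0],"angular":[0,0,0],"fingers":-1},{"dp":[0,0.003,0],"angular":[0,0,0],"fingers":-1},{"dp":[0,0,0],"angular":[0,0,0],"fingers":-1},{"dp":[0,0,0],"angular":[0,0,0],"fingers":-1}]'
python3 -c "
from h import *
pol2(); w=capture('wrist'); print(tip(w)); pol2()"
```

```text
time: 18.75
eef_pos: [0.5529, 0.2689, 0.0123]
ee_rot: [-0.661, 0.662, 0.25, -0.25]
wrist_force: [0.7, -0.4, 0.3]
finger_gap: 0.0003
r 0.0463 th 124.0 z 0.0123 phi 41.4 F [ 0.7 -0.4  0.3]
[0.5454 0.2786 0.0556]
r 0.0463 th 123.8 z 0.0125 phi 41.4 F [-0.8  0.6  0.6]
```

```bash
python3 -m handwheel '[{"dp":[-0.0032,0,-0.0001],"angular":[0,-0.06,0],"fingers":-1},{"dp":[-0.0032,0,-0.0001],"angular":[0,-0.07,0],"fingers":-1},{"dp":[-0.0032,0,-0.0001],"angular":[0,-0.07,0],"fingers":-1},{"dp":[-0.0032,0,-0.0001],"angular":[0,-0.07,0],"fingers":-1},{"dp":[-0.0032,0,-0.0001],"angular":[0,-0.07,0],"fingers":-1}]'
python3 -m handwheel '[{"dp":[-0.0032,0,-0.0001],"angular":[0,-0.07,0],"fingers":-1},{"dp":[-0.0032,0,-0.0001],"angular":[0,-0.07,0],"fingers":-1},{"dp":[-0.0032,0,-0.0001],"angular":[0,-0.07,0],"fingers":-1},{"dp":[-0.0032,0,-0.0001],"angular":[0,-0.07,0],"fingers":-1},{"dp":[0,0,0],"angular":[0,0,0],"fingers":-1}]'
python3 -c "
from h import *
pol2(); look2(18)"
```

```text
time: 19.3
eef_pos: [0.5426, 0.2577, 0.0129]
ee_rot: [0.609, -0.609, -0.36, 0.359]
wrist_force: [-1.5, 1.9, 0.2]
finger_gap: 0.0002
time: 19.8
eef_pos: [0.5381, 0.2449, 0.0128]
ee_rot: [0.554, -0.553, -0.44, 0.44]
wrist_force: [-0.0, 0.7, 0.8]
finger_gap: 0.0002
r 0.0432 th 160.5 z 0.0128 phi 77.0 F [-0.   0.7  0.8]
```

View pics/t18.png

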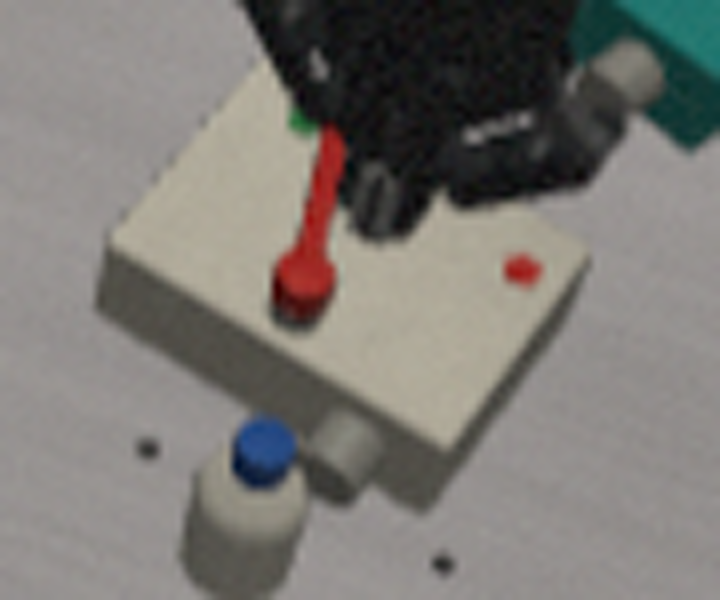

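View pics/s18.png

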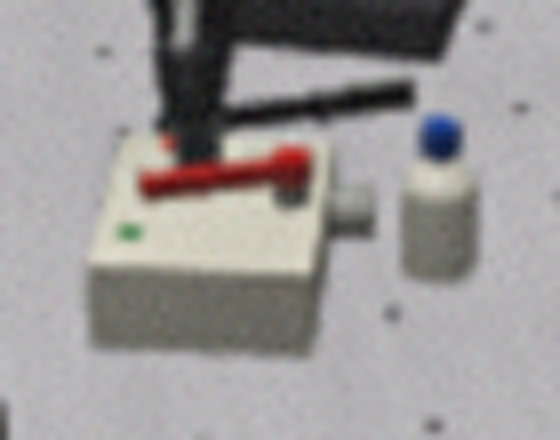

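View pics/w18.png

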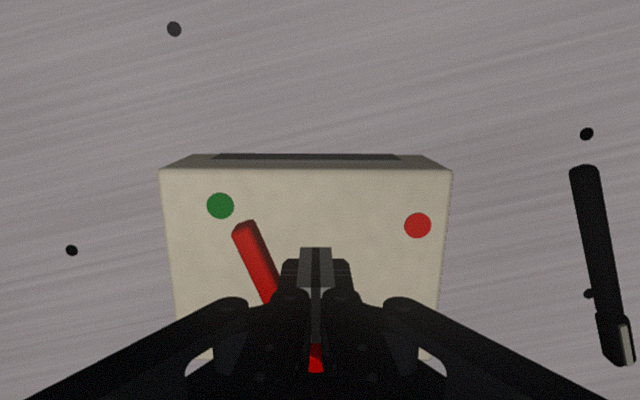

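```bash
python3 - <<'E'
from h import *
w=capture("wrist"); s=capture("scene"); d=capture("side")
P=np.array([.5788,.2305,0])
t=ray(w,243,228,.067); g=ray(w,220,206,.045); r=ray(w,417,225,.045)
print(t,g,r,ang(t,P),ang(g,P),ang(r,P),np.linalg.norm((t-P)[:2]))
f=lambda x,y,z: ray(s,355+x/8-.44,210+y/8-.44,z)
t=f(331,145,.067); print(t,ang(t,P),f(522,270,.045))
f=lambda x,y,z: ray(d,285+x/8-.44,165+y/8-.44,z)
t=f(149,180,.067);p=f(293,155,.069);print(t,p,ang(t,P))
E
```

```text
[0.50859873 0.22449191 0.067     ] [0.50322822 0.2109708  0.045     ] [0.5319283  0.29458734 0.045     ] -175.11 -165.51 126.18 0.07045789886761707
[0.52607006 0.22400599 0.067     ] -172.98 [0.53154165 0.29432637 0.045     ]
[0.51262409 0.21743506 0.067     ] [0.5784823  0.22855809 0.069     ] -168.83
```

```bash
python3 -m handwheel '[{"dp":[-0.0015,0,0],"angular":[0,-0.03,0],"fingers":-1},{"dp":[-0.0015,0,0],"angular":[0,-0.03,0],"fingers":-1},{"dp":[-0.0015,0,0],"angular":[0,-0.03,0],"fingers":-1},{"dp":[-0.001,0,0],"angular":[0,-0.02,0],"fingers":-1},{"dp":[0,0,0],"angular":[0,0,0],"fingers":-1}]'
python3 -c "
from h import *
pol2(); look2(19)"
```

```text
time: 20.6
eef_pos: [0.5374, 0.2391, 0.0127]
ee_rot: [-0.528, 0.528, 0.47, -0.47]
wrist_force: [-1.5, 0.4, 0.3]
finger_gap: 0.0001
r 0.0423 th 168.2 z 0.0127 phi 83.3 F [-1.5  0.4  0.3]
```

View pics/w19.png

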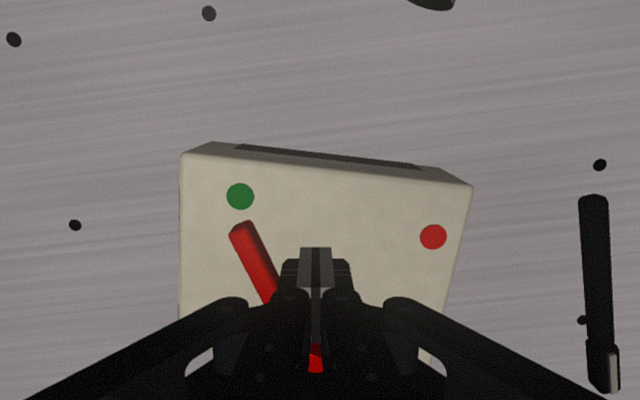

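View pics/s19.png

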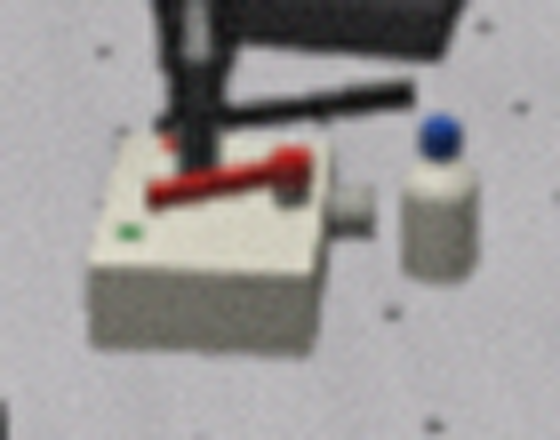

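```bash
python3 - <<'E'
from h import *
w=capture("wrist"); d=capture("side")
P=np.array([.5788,.2305,0])
t=ray(w,241,229,.067); g=ray(w,240,196,.045); r=ray(w,433,237,.045)
print(t,g,r,ang(t,P),ang(g,P),ang(r,P),np.linalg.norm((t-P)[:2]))
f=lambda x,y,z: ray(d,285+x/8-.44,165+y/8-.44,z)
t=f(153,190,.067);p=f(293,155,.069);print(t,p,ang(t,P))
# overlay
im=w["color"][:,:,::-1].copy()
for k,a in enumerate((-175,-167,-165)):
    X=P+[.07*np.cos(np.radians(a)),.07*np.sin(np.radians(a)),.067]; u,v=proj(w,X); print(a,u,v)
E
```

```text
[0.5104905  0.21477095 0.067     ] [0.50286857 0.21117431 0.045     ] [0.53221712 0.29481032 0.045     ] -167.03 -165.72 125.92 0.07009701016182127
[0.5132525  0.20750696 0.067     ] [0.5784823  0.22855809 0.069     ] -160.67
-175 265.15852500073225 222.75132842846853
-167 241.00253494326296 229.2560150184953
-165 235.20701482632245 231.36447608413857
```

```bash
python3 -m handwheel '[{"dp":[-0.0008,0,0],"angular":[0,-0.015,0],"fingers":-1},{"dp":[-0.0008,0,0],"angular":[0,-0.015,0],"fingers":-1},{"dp":[0,0,0],"angular":[0,0,0],"fingers":-1},{"dp":[0,0,0],"angular":[0,0,0],"fingers":-1},{"dp":[0,0,0],"angular":[0,0,0],"fingers":-1}]'
python3 -m handwheel '[{"dp":[0.006,0,0],"angular":[0,0,0],"fingers":-1},{"dp":[0.008,0,0],"angular":[0,0,0],"fingers":-1},{"dp":[0,-0.01,0],"angular":[0,0,0],"fingers":-1},{"dp":[0,-0.03,0],"angular":[0,0,0],"fingers":-1},{"dp":[0,-0.03,0],"angular":[0,0,0],"fingers":-1}]'
python3 -m handwheel '[{"dp":[0.02,-0.03,-0.03],"angular":[0,0,0],"fingers":-1},{"dp":[0.03,-0.02,-0.03],"angular":[0,0,0],"fingers":-1},{"dp":[0.03,0,0],"angular":[0,0,0],"fingers":-1},{"dp":[0.03,0,0],"angular":[0,0,0],"fingers":-1},{"dp":[0,0,0],"angular":[0,0,0],"fingers":-1}]'
python3 -c "
from h import *
pol2(); look2(20); look(21)"
```

```text
time: 21.35
eef_pos: [0.5373, 0.2379, 0.0128]
ee_rot: [-0.521, 0.521, 0.478, -0.478]
wrist_force: [-0.4, 0.1, -0.8]
finger_gap: -0.0003
time: 21.85
eef_pos: [0.538, 0.2519, 0.0836]
ee_rot: [0.521, -0.521, -0.477, 0.478]
wrist_force: [0.2, -0.6, 0.8]
finger_gap: -0.0
time: 22.35
eef_pos: [0.6057, 0.3622, 0.1328]
ee_rot: [0.521, -0.519, -0.48, 0.479]
wrist_force: [-1.2, 0.8, -0.6]
finger_gap: -0.0005
r 0.1344 th 78.5 z 0.1328 phi 85.3 F [-1.2  0.8 -0.6]
```

View pics/w20.png

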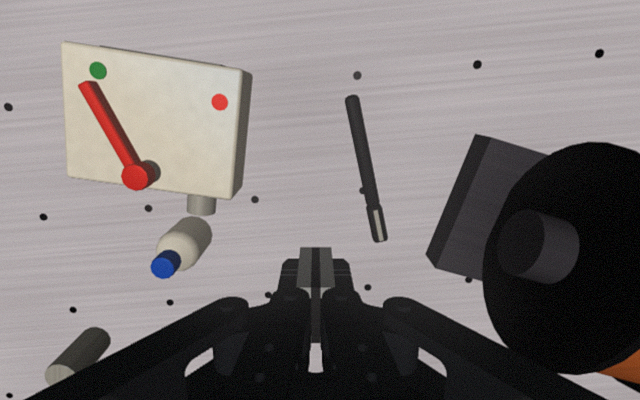

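View pics/t20.png

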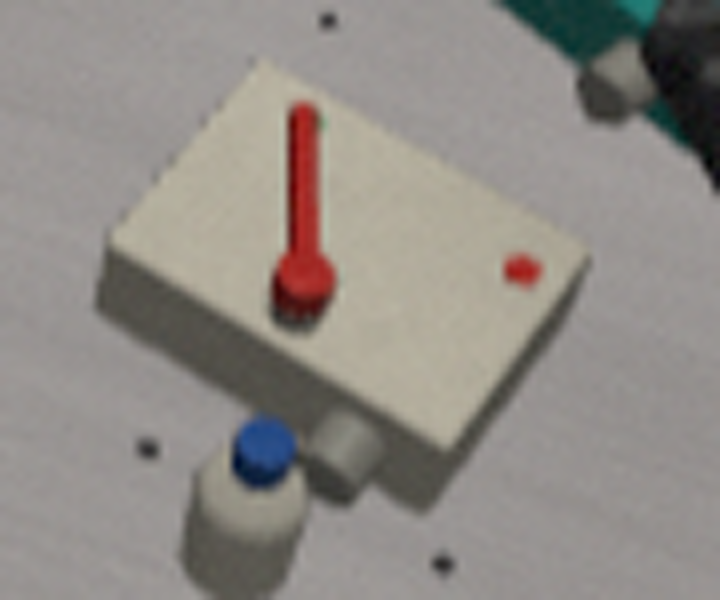

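View pics/t21.png

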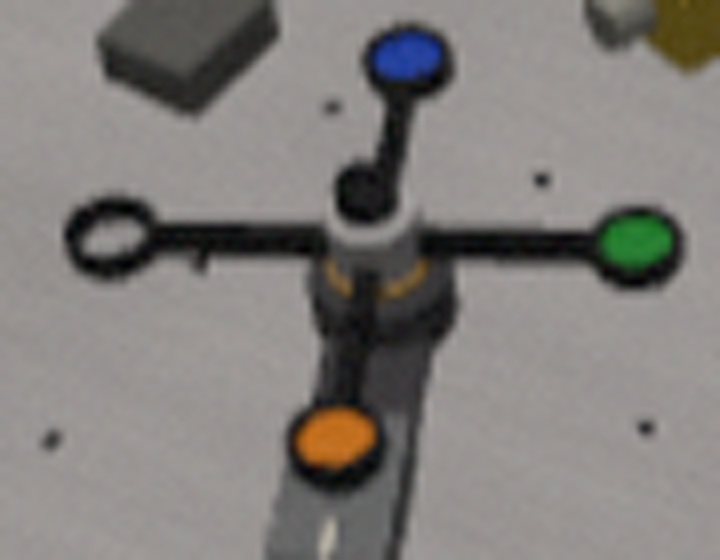

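```bash
python3 - <<'E'
from h import *
s=capture("scene")
f=lambda x,y,z: ray(s,355+x/8-.44,210+y/8-.44,z)
t=f(303,112,.067);p=f(303,273,.069);P=np.array([.5788,.2305,0]); print(t,p,ang(t,p),ang(t,P))
w=capture("wrist"); t=ray(w,87,86,.067);p=ray(w,136,177,.069);g=ray(w,98,71,.045);r=ray(w,220,102,.045);print(t,p,g,r,ang(t,p),ang(g,p),ang(r,p))
a=cv2.imread("pics/scene0.png"); cv2.imwrite("pics/cmp.png",s["color"][:,:,::-1])
E
```

```text
[0.51687067 0.21149944 0.067     ] [0.58003306 0.23107099 0.069     ] -162.78 -162.94
[0.51503407 0.21101391 0.067     ] [0.57862108 0.23036062 0.069     ] [0.50374672 0.2082275  0.045     ] [0.53278106 0.29210426 0.045     ] -163.08 -163.53 126.59
```

View pics/cmp.png

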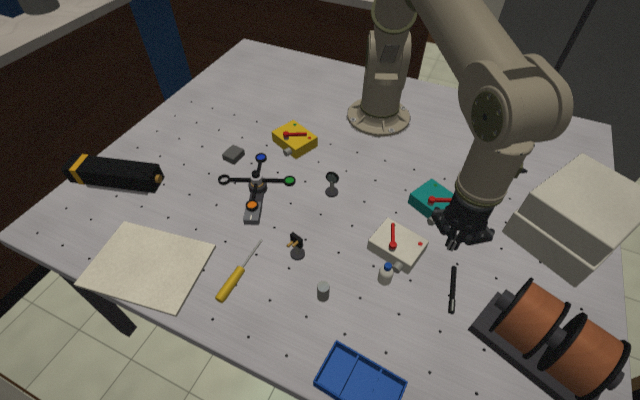

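```bash
python3 -m handwheel '[{"dp":[0,-0.02,0],"angular":[0,0,0],"fingers":-1},{"dp":[0,0,0],"angular":[0,0,0],"fingers":-1},{"dp":[0,0,0],"angular":[0,0,0],"fingers":-1},{"dp":[0,0,0],"angular":[0,0,0],"fingers":-1},{"dp":[0,0,0],"angular":[0,0,0],"fingers":-1}]'; python3 -c "
from cell import *
print(sign_off())"
```

```text
time: 23.2
eef_pos: [0.6076, 0.3557, 0.1517]
ee_rot: [0.522, -0.521, -0.477, 0.478]
wrist_force: [-0.5, -0.2, 0.0]
finger_gap: 0.0001
the job is handed in; nothing more can be done
None
```

The amber filter is over the lamp port and the shutter lever is at the green dot. I handed the job in at about 23 s of the 72 s.

- **Carousel:** I pushed the amber spoke counterclockwise with the closed fingertips. My last checks put amber at about 23.2–23.7° and the port at about 23.0°. That is about 1 mm off centre, against the 7 mm the larger glass allows. In the final scene picture the port is hidden under the amber glass.
- **Shutter lever:** I then pushed the red lever of the white box counterclockwise. My last checks put it at about −163°, with the green dot between −163.5° and −165.7° depending on the picture. It is within about 2–3° of the dot, if anything slightly past it and short of the stop.
- **Everything else:** The last scene picture shows the other objects where they were. Wrist forces read between moves stayed around 3 N or less, and the hand finished clear.

**Checks that disagreed:**
- The reported TCP height was about 43 mm lower than where the cameras showed the fingertips. My first sweep therefore passed above the spoke without touching it, and I worked from the camera depth after that.
- The finger also trailed the spoke by more than I had worked out from its size (about 19° against 10°), so I set both final positions by camera.
- I did not measure the carousel's seat height separately; it looked unchanged in the pictures.

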